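# Put the mixed-up needle tubes back in their own dishes

## Task

The four tubes of probe needles are standing in the wrong dishes: move each one so that it stands upright in the coloured dish that matches its cap. The spare white dish is free for parking a tube on the way and must be empty again at the end; do not tip a tube over, and leave the black loupe where it is.

Things in the scene. Friction and masses are not known exactly. Their poses are not given: they have to be found in the camera images.
- tube_red: Upright grey tube of probe needles with a red screw cap: body 18 mm in diameter up to 50 mm, then the red cap, 20.4 mm in diameter, from 50 to 64 mm (its top); 20 to 45 g, loose. Origin: centre of its underside; z axis up along the tube. At the start it stands in a dish of another colour; take it by the cap from above.
- tube_blue: Upright grey tube of probe needles with a blue screw cap: body 18 mm in diameter up to 50 mm, then the blue cap, 20.4 mm in diameter, from 50 to 64 mm (its top); 20 to 45 g, loose. Origin: centre of its underside; z axis up along the tube. At the start it stands in a dish of another colour; take it by the cap from above.
- tube_green: Upright grey tube of probe needles with a green screw cap: body 18 mm in diameter up to 50 mm, then the green cap, 20.4 mm in diameter, from 50 to 64 mm (its top); 20 to 45 g, loose. Origin: centre of its underside; z axis up along the tube. At the start it stands in a dish of another colour; take it by the cap from above.
- tube_yellow: Upright grey tube of probe needles with a yellow screw cap: body 18 mm in diameter up to 50 mm, then the yellow cap, 20.4 mm in diameter, from 50 to 64 mm (its top); 20 to 45 g, loose. Origin: centre of its underside; z axis up along the tube. At the start it stands in a dish of another colour; take it by the cap from above.
- dish_red: Shallow round red dish screwed to the table on a flat aluminium flange, fixed: flange 68 mm in diameter and 5 mm high, red rim 48 mm outside, 40 mm inside, its top 16 mm above the table; flat inner floor 6 mm above the table. Origin: centre of its underside, on the table; z up. Home of the tube with the red cap; holds a wrong tube at the start.
- dish_blue: Shallow round blue dish screwed to the table on a flat aluminium flange, fixed: flange 68 mm in diameter and 5 mm high, blue rim 48 mm outside, 40 mm inside, its top 16 mm above the table; flat inner floor 6 mm above the table. Origin: centre of its underside, on the table; z up. Home of the tube with the blue cap; holds a wrong tube at the start.
- dish_green: Shallow round green dish screwed to the table on a flat aluminium flange, fixed: flange 68 mm in diameter and 5 mm high, green rim 48 mm outside, 40 mm inside, its top 16 mm above the table; flat inner floor 6 mm above the table. Origin: centre of its underside, on the table; z up. Home of the tube with the green cap; holds a wrong tube at the start.
- dish_yellow: Shallow round yellow dish screwed to the table on a flat aluminium flange, fixed: flange 68 mm in diameter and 5 mm high, yellow rim 48 mm outside, 40 mm inside, its top 16 mm above the table; flat inner floor 6 mm above the table. Origin: centre of its underside, on the table; z up. Home of the tube with the yellow cap; holds a wrong tube at the start.
- dish_white: Shallow round white dish screwed to the table on a flat aluminium flange, fixed: flange 68 mm in diameter and 5 mm high, white rim 48 mm outside, 40 mm inside, its top 16 mm above the table; flat inner floor 6 mm above the table. Origin: centre of its underside, on the table; z up. The spare one: empty at the start, a free spot to park a tube on the way.
- loupe: Black round stand loupe, 35 mm in diameter, 42 mm high, 50 g, loose, standing on the table among the dishes; not to be disturbed. Origin: centre of its underside; z up. (Right of it and of the dishes the probe station and tall microscope fill the table, x beyond 0.42 m, y below -0.10 m, over 0.3 m high: coming from the right, pass between them and the base.)
Not all that is in view belongs to the job. There is more than one size of the tube_red; the one meant has the size given above.

How it is judged:
By the outcome, as a careful person would: the job done as asked, in the order asked, and still so for the second after the job is handed in, with the robot touching nothing.
It also fails if it takes over 141 s, if anything falls off the work surface, if the arm or the gripper's body presses on something with over 40 N, if the wrist force passes 120 N, or if a joint passes its speed limit or range.

## Robot

A 6-joint arm with a two-finger parallel gripper is mounted at the origin on a cart in front of the work surface, level with it; the furniture and walls round the work are solid. World frame = base frame: x ahead of the robot, y to its left, z up, the work surface at z = 0. Lengths are in m, angles in rad, forces in N, time in s.
With the tool pointing down it reaches from about 0.375 to 0.75 m from the base axis. Payload 9 kg.
Tool frame: the origin (TCP) lies at the very end of the fingers, on their centre line; the grasp point (between the pads) lies 19 mm behind it (grip_point_offset is the distance from the TCP to the grasp point, in m); z points along the fingers, y is the direction in which the jaws open and shut (so a half turn about z gives the same grasp; the last joint's range is limited). The gripper opens to 85 mm and grips with 20 to 120 N. Pads are 22 mm wide; open, the fingers measure 114 mm over their backs; the gripper's body (76 mm by 85 mm) begins 54 mm behind the grasp point. The pads swing forward as they close: fully open they stand 13 mm farther back than shut.
Start: joints at [-1.532, 0.104, 0.097, 1.564, 0, 1.353], TCP at [0.152, -0.58, 0.231] pointing down, gripper open.
Joint ranges: [-2.99, 2.99], [-0.84, 1.86], [-1.1, 1.16], [-1.84, 2.11], [-1.51, 1.56], [-3.14, 3.14]. Speed limits (rad/s): [2.22, 2.22, 2.57, 3.14, 3.14, 3.14].

## Interface

Orientations are given as a unit quaternion [w, x, y, z].
In Python, from plant import state, snapshot, hand_in, spot_in, masks_of, pinpoint, grip_point_offset gives the robot as it stands.
- The arm moves only by the tool jog_arm, never from a script. Its argument "series" is a list of rows, each a list of 2 entries, a list of its own where there are three numbers: the shift along the tool's x, y, z in m, then the turn, a rotation vector about the tool's x, y, z in rad. A call has exactly 8 rows; each row shifts and turns the commanded pose from where the row before left it, along the tool's axes as they then stand; what a row does not reach is not made up. A row lasts 1/12 s, in which the tool goes at most 41.7 mm and 7.16 degrees, less where a joint would pass 70% of its speed; a pose out of reach is approached as far as the arm can. A call with a gripper value outside its range is refused whole. "hand" is the finger opening in m, from 0 to 0.0854, set as the call begins (left out, the last holds). The fingers move at their own pace and stop on an object; "newtons" is the grip in N (left out, the last holds). Time passes only in rows, so rows that do not move let the fingers close, or fill a call up. It gives the time, the measured TCP pose, the force and the opening at its end, in the units of the state.
- state(): the state, without advancing time (a new reading comes with each control period).
- snapshot(name): name is "side" or "top" or "wrist"; returns a dict with "pixels" (400x640x3 uint8, blue, green, red), "fx", "fy", "cx", "cy" (pixels), "camera_from_world" (4x4, takes a point from world to camera coordinates). Camera axes: x right, y up, looking along -z (the intrinsics and any distortion apply to the point x, -y, -z); pixel columns grow to the right and rows downward; lengths in m; the calibration is good to about 2 mm. A picture is of the moment at which its call begins. There is no depth.
- hand_in(): hands the job in, once; it reports no verdict.
Trained networks look in a picture, given as the dict that the camera call returned (one of the last four; its "shot" number tells which), for a name from the list of things; names that differ only in an ending like _2 or _b are one class to them, and where a whole thing is asked for, a point or a joint stands for the part that bears it (a point fixed in the world has none). Each returns a list of dicts, best first, with "confidence" (0 to 1); they miss things now and then, are a little off and sometimes report something else, mostly with a low value. They report only what shows in the picture. A call takes as long as a camera call. They do not tell look-alikes from the thing itself.
- spot_in(picture, query): "bbox" ([left, top, right, bottom] in pixels, round what is visible of it).
- masks_of(picture, query): "mask" (400x640 bool, what is visible of it) and "bbox" ([left, top, right, bottom] in pixels, round what is visible of it).
- pinpoint(picture, query): "centre" ([column, row] in pixels: a listed point, or the origin of a listed thing).
The state is a dict: "time": time; "joints": joint angles; "qd": joint speeds; "joint_torque": joint torques, N m; "tcp_pos": TCP position; "orientation": TCP orientation; "ft_force": force on the tool from outside, world axes, zero at the start; "torque": the same for the moment, N m; "opening": finger opening in m.
Only numpy, scipy, OpenCV 4.12 (cv2) and the standard library are available. Lean on these libraries where they do the work, as an engineer would, in place of code of your own. Each camera call takes 0.05 s, during which the arm holds its last target.

## Working session

There is one attempt and no reset: what is moved stays moved. The work goes in short steps, Python scripts to look and compute and a tool call to move; the robot and the scene stay as the last step left them, time stands still between calls to the robot, and variables do not carry over. Pictures are saved under pics/ and viewed, and the job is handed in when it is done.

Besides the shell and the picture viewer there is one more tool, called after ">>>" in YAML: its name, and indented under it one key for each argument. jog_arm: Moves the arm, as the interface text tells. Its arguments: {"type":"object","properties":{"series":{"type":"array"},"hand":{"type":"number"},"newtons":{"type":"number"}},"required":["series"]}

```bash
ls; mkdir -p pics; python3 - <<'E'
from plant import state, snapshot, grip_point_offset
import cv2
s=state()
for k in s: print(k,s[k])
print(grip_point_offset)
for n in ["side","top","wrist"]:
    p=snapshot(n); cv2.imwrite(f"pics/{n}0.png",p["pixels"]); print(n,p["fx"],p["fy"],p["cx"],p["cy"],p["camera_from_world"],[k for k in p])
E
```

```text
pics
time 0.0
joints [-1.53171199e+00  1.04691994e-01  9.64299393e-02  1.56389026e+00
 -1.55463271e-05  1.35310983e+00]
qd [-0.00042845  0.00019808  0.001341   -0.00113556 -0.0003056   0.00019694]
joint_torque [-2.44291245e-03 -5.56932986e+01  5.03649151e+01  1.67897920e-02
 -6.69636356e-04 -2.16682275e-05]
tcp_pos [ 0.15237375 -0.57997334  0.23050496]
orientation [-6.75986820e-04  9.91769677e-01  1.28032992e-01  5.27230768e-05]
ft_force [ 0.83897045 -0.09394038 -0.32242783]
torque [-0.00692316 -0.02574748  0.01837613]
opening 0.08553420309633748
0.0187
side 489.60898453299745 489.60898453299745 314.11507367466675 200.16514928063918 [[ 0.84653216  0.53217985 -0.01295824 -0.52268951]
 [-0.45593356  0.73738352  0.49838753  0.09865025]
 [ 0.27478699 -0.41599298  0.86685751 -0.96678969]
 [ 0.          0.          0.          1.        ]] ['pixels', 'fx', 'fy', 'cx', 'cy', 'camera_from_world', 'shot']
top 409.76783115694207 409.76783115694207 320.09400771656794 201.24237318151987 [[ 0.01830275 -0.99982959 -0.00240782  0.1545635 ]
 [ 0.99667009  0.01805342  0.07951605 -0.52834053]
 [-0.07945903 -0.00385516  0.99683068 -0.86661294]
 [ 0.          0.          0.          1.        ]] ['pixels', 'fx', 'fy', 'cx', 'cy', 'camera_from_world', 'shot']
wrist 297.62326315401367 297.62326315401367 318.8107718370048 197.19679631353614 [[ 2.54572183e-01 -9.67053425e-01 -8.22361844e-04 -6.00531502e-01]
 [ 9.19303761e-01  2.42266050e-01 -3.10141509e-01  4.10106959e-02]
 [ 3.00122639e-01  7.81974005e-02  9.50690048e-01 -3.79777814e-01]
 [ 0.00000000e+00  0.00000000e+00  0.00000000e+00  1.00000000e+00]] ['pixels', 'fx', 'fy', 'cx', 'cy', 'camera_from_world', 'shot']
```

View pics/top0.png

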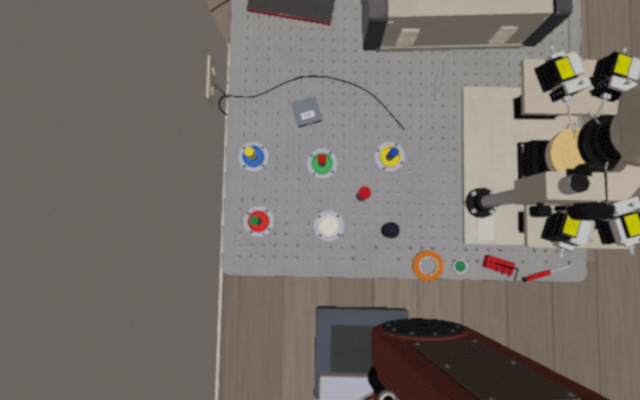

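View pics/side0.png

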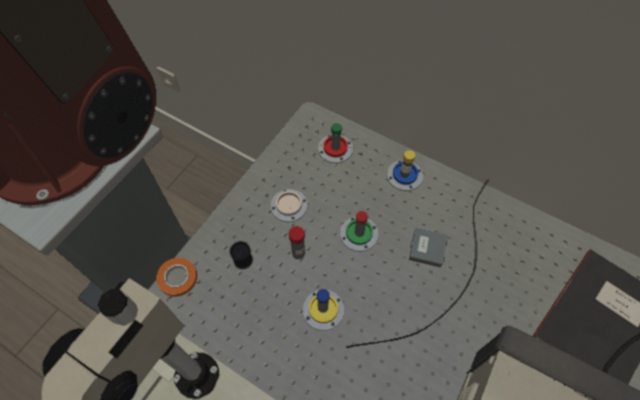

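```bash
cat > h.py <<'E'
import numpy as np, cv2
from scipy.spatial.transform import Rotation as R
def proj(p,X):
    c=p["camera_from_world"]@np.r_[X,1]; return np.array([p["cx"]+p["fx"]*c[0]/-c[2], p["cy"]-p["fy"]*c[1]/-c[2]])
def back(p,uv,z):
    T=p["camera_from_world"]; d=np.array([(uv[0]-p["cx"])/p["fx"],-(uv[1]-p["cy"])/p["fy"],-1.])
    Rw=T[:3,:3].T; o=-Rw@T[:3,3]; w=Rw@d; return (o+w*(z-o[2])/w[2])
E
python3 - <<'E'
from plant import *
from h import *
ps={n:snapshot(n) for n in ["side","top"]}
for n,p in ps.items():
    print(n)
    for q in ["dish_red","dish_blue","dish_green","dish_yellow","dish_white","loupe","tube_red","tube_blue","tube_green","tube_yellow"]:
        for r in pinpoint(p,q)[:3]:
            if r["confidence"]>.2: print(q,round(r["confidence"],2),np.round(r["centre"],1),np.round(back(p,r["centre"],0.006 if 'tube' in q else 0),4)[:2])
p=ps["top"]
for uv in [(463,88),(463,243),(585,275),(467,203),(480,203),(518,100)]: print(uv,back(p,uv,0.0)[:2],back(p,uv,0.1)[:2],back(p,uv,.3)[:2])
im=cv2.resize(ps["top"]["pixels"][130:260,220:420],None,fx=4,fy=4,interpolation=cv2.INTER_CUBIC); cv2.imwrite("pics/topc.png",im)
im=cv2.resize(ps["side"]["pixels"][110:330,220:460],None,fx=2.7,fy=2.7,interpolation=cv2.INTER_CUBIC); cv2.imwrite("pics/sidec.png",im)
E
```

```text
side
dish_red 0.74 [336.7 145.6] [0.4771 0.3068]
dish_blue 0.29 [242.1 260.8] [0.4638 0.0112]
dish_green 0.92 [358.9 234.4] [0.6098 0.1611]
dish_yellow 0.7 [243.7 260.1] [0.4653 0.0137]
dish_yellow 0.6 [324.2 310.7] [0.6298 0.0112]
dish_yellow 0.3 [359.5 232. ] [0.6083 0.1658]
dish_white 0.66 [289.2 204.3] [0.4709 0.1471]
loupe 0.78 [243.8 261.2] [0.4667 0.0122]
tube_red 0.88 [297.3 252.4] [0.5377 0.0725]
tube_red 0.69 [358.1 231.6] [0.607  0.1624]
tube_red 0.69 [403.2 177.2] [0.6227 0.3055]
tube_blue 0.72 [322.3 306.8] [0.6248 0.0135]
tube_blue 0.65 [360.1 231.3] [0.6097 0.1647]
tube_yellow 0.57 [402.5 168.6] [0.6128 0.3221]
top
dish_red 0.77 [261.3 220.9] [0.4812 0.2934]
dish_blue 0.59 [249. 154.] [0.6304 0.3254]
dish_green 0.92 [322.4 165.9] [0.6064 0.1605]
dish_yellow 0.91 [391.9 155.8] [0.632  0.0055]
dish_white 0.79 [327.5 225.9] [0.4728 0.1469]
dish_white 0.24 [323.1 162.1] [0.615  0.1591]
loupe 0.71 [390.9 230.2] [0.4659 0.0069]
tube_red 0.51 [361. 194.] [0.5443 0.0743]
tube_red 0.42 [319.9 165.2] [0.6069 0.1661]
tube_blue 0.43 [390.4 156.2] [0.6299 0.0098]
tube_green 0.62 [256.3 220.4] [0.4819 0.3036]
tube_yellow 0.69 [252.2 156.4] [0.624 0.317]
(463, 88) [ 0.79045712 -0.15492173] [ 0.75342925 -0.1200907 ] [ 0.67937352 -0.05042862]
(463, 243) [ 0.44072383 -0.15163513] [ 0.44228722 -0.11716675] [ 0.445414   -0.04822999]
(585, 275) [ 0.37604566 -0.4171486 ] [ 0.38474595 -0.35338219] [ 0.40214653 -0.22584936]
(467, 203) [ 0.52911997 -0.16131933] [ 0.5209293  -0.12578235] [ 0.50454797 -0.05470839]
(480, 203) [ 0.5296415  -0.19009521] [ 0.52139329 -0.15138296] [ 0.50489686 -0.07395846]
(518, 100) [ 0.76478671 -0.27886581] [ 0.73059144 -0.23035818] [ 0.6622009  -0.13334293]
```

View pics/topc.png

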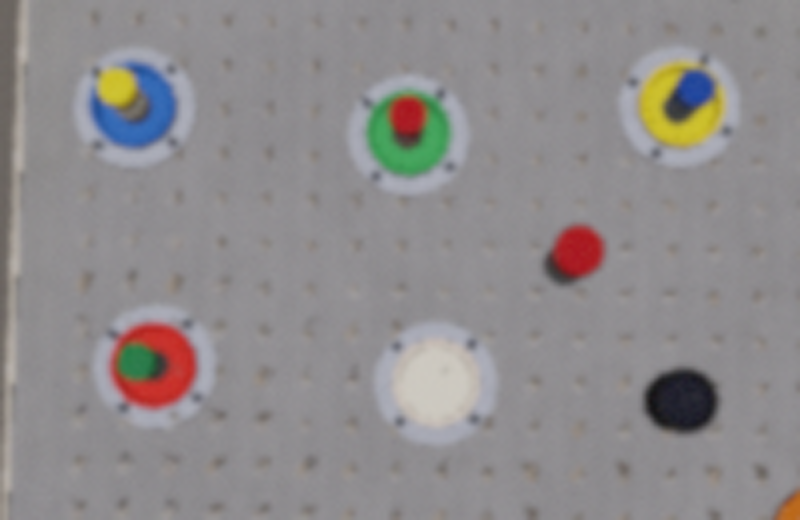

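View pics/sidec.png

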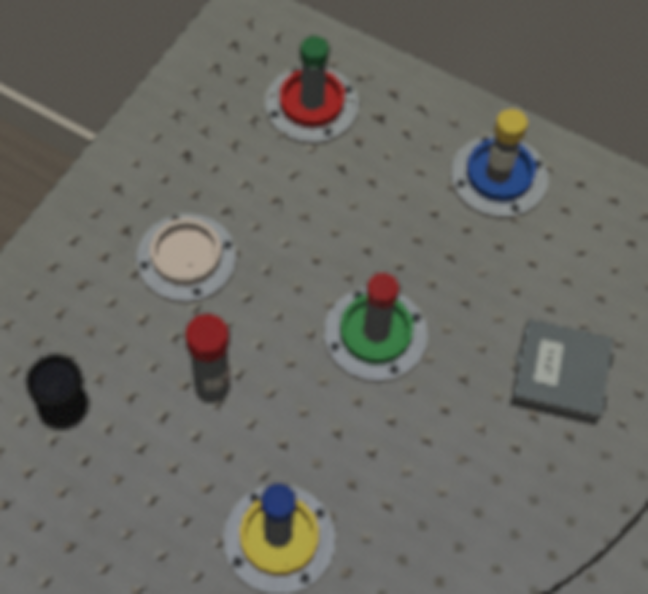

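View pics/wrist0.png

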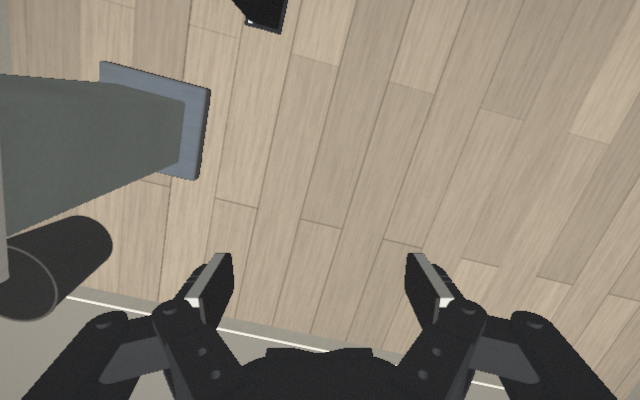

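```bash
cat >> h.py <<'E'
HS={'red':[((0,120,50),(9,255,255)),((170,120,50),(180,255,255))],'blue':[((105,120,40),(130,255,255))],'green':[((45,80,30),(85,255,255))],'yellow':[((20,120,60),(35,255,255))]}
def blobs(im,c,amin=30):
    h=cv2.cvtColor(im,cv2.COLOR_BGR2HSV); m=0
    for lo,hi in HS[c]: m=m|cv2.inRange(h,lo,hi)
    n,l,s,ce=cv2.connectedComponentsWithStats(m)
    return [(s[i],ce[i]) for i in range(1,n) if s[i][4]>=amin]
def tri(ps,uvs):
    from scipy.optimize import least_squares
    r=least_squares(lambda X:np.r_[tuple(proj(p,X)-u for p,u in zip(ps,uvs))],[.55,.15,.05]); return r.x,np.abs(r.fun).max()
E
python3 - <<'E'
from plant import *
from h import *
a=snapshot("side");b=snapshot("top")
for c in HS:
  for n,p in(("side",a),("top",b)):
    for s,ce in blobs(p["pixels"],c):
        if 220<ce[0]<430 and 110<ce[1]<330: print(c,n,s,np.round(ce,1))
for n,uv in dict(blue=(253.2,156.2),green=(321.9,163.2),yellow=(389.9,156.2),red=(258.2,221.2),white=(328.7,225.5)).items(): print("dish",n,np.round(back(b,uv,0.005),4)[:2])
S=lambda u,v:(u/2.7+220,v/2.7+110)
for n,uv in dict(red=(312,104),blue=(501,174),green=(376,331),yellow=(279,536),white=(186,254)).items(): print("dish side",n,np.round(back(a,S(*uv),0.005),4)[:2])
E
```

```text
red side [324 136  24  21 278] [334.9 146.9]
red side [356 211  12  13 111] [361.3 217. ]
red side [289 227  15  17 215] [296.2 234.6]
red top [318 155   8   9  63] [321.5 158.8]
red top [358 187  13  12 123] [364.  192.6]
red top [248 211  21  21 251] [259.3 221.2]
blue side [394 162  24  22 274] [404.9 174.2]
blue side [317 290  12  13 115] [322.8 295.5]
blue top [243 146  21  21 199] [254.4 157.7]
blue top [389 148   9   9  58] [393.2 151.9]
green side [332 124   9  11  84] [336.1 128.6]
green side [346 219  27  25 371] [358.8 232.7]
green top [312 154  21  20 231] [321.7 164.5]
green top [250 217   9   7  56] [253.9 220.1]
yellow side [404 151  11  13 114] [408.7 156.3]
yellow side [309 296  28  26 443] [323.1 310. ]
yellow top [380 146  21  21 214] [388.6 157.2]
yellow top [245 148   9   9  68] [249.  151.7]
dish blue [0.6246 0.315 ]
dish green [0.6116 0.1618]
dish yellow [0.6301 0.0108]
dish red [0.4803 0.2995]
dish white [0.4736 0.1443]
dish side red [0.4805 0.2964]
dish side blue [0.6235 0.314 ]
dish side green [0.6095 0.1622]
dish side yellow [0.6275 0.0122]
dish side white [0.472 0.145]
```

```bash
python3 - <<'E'
from plant import *
from h import *
s=state(); Rt=R.from_quat(np.roll(s["orientation"],-1)).as_matrix()
print(Rt)
p=snapshot("wrist");b=snapshot("top");a=snapshot("side")
T=p["camera_from_world"]; o=-T[:3,:3].T@T[:3,3]; print("cam world",o,"in tool",Rt.T@(o-s["tcp_pos"]), "look",Rt.T@(-T[2,:3]))
for n,q in(("w",p),("top",b),("side",a)):
  print(n,[np.round(proj(q,X)) for X in ([0,0,0],[0,0,.3],[.1,-.37,.23],[.372,-.1,.2],[.42,-.1,.3],[.42,-.1,0])])
c={}
for col,us,ut in (("red",(361.3,217),(321.5,158.8)),("blue",(322.8,295.5),(393.2,151.9)),("green",(336.1,128.6),(253.9,220.1)),("yellow",(408.7,156.3),(249,151.7)),("bigred",(296.2,234.6),(364,192.6))):
  print(col,tri([a,b],[np.array(us),np.array(ut)]))
E
```

```text
[[ 9.67211714e-01  2.53971457e-01  2.09500962e-05]
 [ 2.53971457e-01 -9.67211706e-01 -1.19607667e-04]
 [-1.01137551e-05  1.21006663e-04 -9.99999993e-01]]
cam world [ 0.22916357 -0.56113449  0.37398182] in tool [ 0.07914006  0.00091335 -0.14264583] look [-3.10396183e-01  4.90961440e-04  9.50607158e-01]
w [array([-152.,  165.]), array([-1574.,   361.]), array([-85., 249.]), array([-1100.,  -831.]), array([5339., 4112.]), array([-133., -261.])]
top [array([393., 451.]), array([431., 565.]), array([655., 467.]), array([474., 286.]), array([499., 261.]), array([440., 252.])]
side [array([ 49., 150.]), array([-51.,  28.]), array([-219.,  288.]), array([115., 234.]), array([114., 215.]), array([181., 301.])]
red (array([0.60967098, 0.16204144, 0.06432528]), np.float64(0.4143756136056993))
blue (array([0.62650676, 0.01321875, 0.06535286]), np.float64(0.4786377322290889))
green (array([0.47976847, 0.29850521, 0.06449774]), np.float64(0.4961238966082533))
yellow (array([0.62153674, 0.31299495, 0.06443643]), np.float64(0.5954521568054361))
bigred (array([0.53926853, 0.07396028, 0.0755732 ]), np.float64(0.5508702668706746))
```

>>> jog_arm:
  series:
    - [[0,-0.025,0],[0,0,0]]
    - [[0,-0.03,0],[0,0,0]]
    - [[0,-0.03,0],[0,0,0]]
    - [[0,-0.03,0],[0,0,0]]
    - [[0,-0.03,0],[0,0,0]]
    - [[0,-0.03,0],[0,0,0]]
    - [[0,-0.025,0],[0,0,0]]
    - [[0,-0.015,0],[0,0,0]]
  hand: 0.03
  newtons: 30

```text
time: 2.17
tcp_pos: [0.0976, -0.3705, 0.2315]
orientation: [0.0, 0.992, 0.128, -0.0]
ft_force: [-0.0, -0.4, -0.1]
opening: 0.0301
```

>>> jog_arm:
  series:
    - [[0.0382,-0.0019,0],[0,0,-0.1]]
    - [[0.0382,-0.0019,0],[0,0,-0.1]]
    - [[0.0382,-0.0019,0],[0,0,-0.1]]
    - [[0.0382,-0.0019,0],[0,0,-0.1]]
    - [[0.0382,-0.0019,0],[0,0,-0.1]]
    - [[0.0382,-0.0019,0],[0,0,-0.1]]
    - [[0.0382,-0.0019,0],[0,0,-0.1]]
    - [[0,0,0],[0,0,0]]

```text
time: 2.83
tcp_pos: [0.3166, -0.218, 0.2317]
orientation: [0.0, 0.885, 0.466, 0.001]
ft_force: [-0.3, -0.8, 0.3]
opening: 0.0301
```

```bash
python3 - <<'E'
from plant import *
import cv2
s=state(); print(s["time"],s["joints"],s["tcp_pos"],s["ft_force"])
cv2.imwrite("pics/top1.png",snapshot("top")["pixels"])
cv2.imwrite("pics/side1.png",snapshot("side")["pixels"])
E
```

```text
2.8333 [-0.94836813 -0.57302179 -0.48412465  1.65944405  0.00170667  1.22298885] [ 0.31655514 -0.21795933  0.23174845] [-0.33974436 -0.7943636   0.28917594]
```

View pics/top1.png

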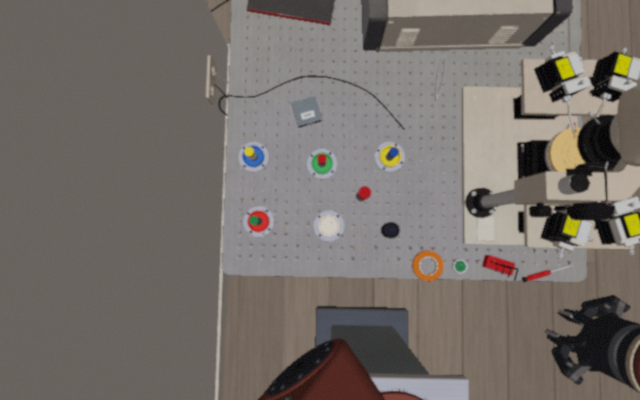

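View pics/side1.png

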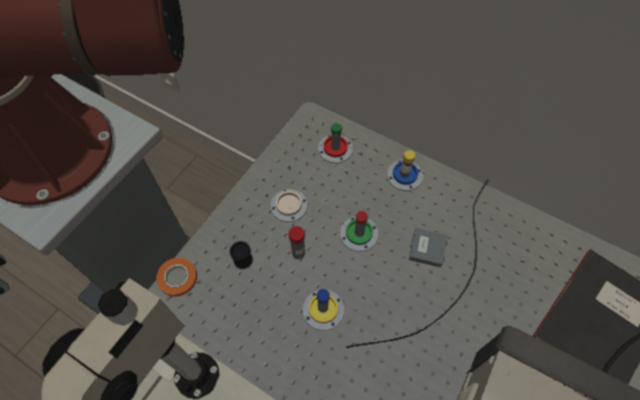

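>>> jog_arm:
  series:
    - [[0.0382,-0.0019,0],[0,0,-0.1]]
    - [[0.0382,-0.0019,0],[0,0,-0.1]]
    - [[0.0382,-0.0019,0],[0,0,-0.1]]
    - [[0.0382,-0.0019,0],[0,0,-0.1]]
    - [[0.0382,-0.0019,0],[0,0,-0.1]]
    - [[0.0382,-0.0019,0],[0,0,-0.1]]
    - [[0.03,0,0],[0,0,0]]
    - [[0,0,0],[0,0,0]]

```text
time: 3.6
tcp_pos: [0.3835, 0.0252, 0.2315]
orientation: [-0.0, 0.711, 0.703, 0.0]
ft_force: [0.3, -0.1, -0.5]
opening: 0.0298
```

```bash
python3 - <<'E'
from plant import *
from h import *
s=state(); print(s["time"],s["joints"],s["tcp_pos"],s["ft_force"],s["orientation"])
print(R.from_quat(np.roll(s["orientation"],-1)).as_matrix().round(4))
E
```

```text
3.6 [-2.79198964e-01 -5.72789822e-01 -4.84345543e-01  1.65904111e+00
  1.02778298e-03  1.30330657e+00] [0.38351984 0.02519476 0.23154406] [ 0.27166133 -0.11392688 -0.54163155] [-1.64834953e-04  7.11234337e-01  7.02954795e-01  4.96853972e-04]
[[ 1.170e-02  9.999e-01  5.000e-04]
 [ 9.999e-01 -1.170e-02  9.000e-04]
 [ 9.000e-04  5.000e-04 -1.000e+00]]
```

>>> jog_arm:
  series:
    - [[0.01,0.016,0],[0,0,-0.0117]]
    - [[0.02,0.0325,0],[0,0,0]]
    - [[0.02,0.0325,0],[0,0,0]]
    - [[0.02,0.0325,0],[0,0,0]]
    - [[0.02,0.0325,0],[0,0,0]]
    - [[0.02,0.0325,0],[0,0,0]]
    - [[0.018,0.032,0],[0,0,0]]
    - [[0.009,0.0155,0],[0,0,0]]
  hand: 0.055

```text
time: 4.27
tcp_pos: [0.6132, 0.1578, 0.2296]
orientation: [-0.0, 0.709, 0.705, -0.0]
ft_force: [-0.0, -0.7, 0.6]
opening: 0.0547
```

```bash
cat >> h.py <<'E'
def wr(name):
    from plant import state,snapshot
    s=state(); print(s["time"],np.round(s["tcp_pos"],4),R.from_quat(np.roll(s["orientation"],-1)).as_matrix()[:2].round(4).tolist(),s["opening"],s["ft_force"])
    p=snapshot("wrist"); cv2.imwrite(f"pics/{name}.png",p["pixels"]); return s,p
E
python3 - <<'E'
from h import *
s,p=wr("w1")
for c in HS:
    for st,ce in blobs(p["pixels"],c): print(c,st,ce.round(1),back(p,ce,0.065)[:2].round(4))
E
```

```text
4.2667 [0.6132 0.1578 0.2296] [[0.0052, 1.0, -0.0005], [1.0, -0.0052, -0.0001]] 0.054712664726581366 [-0.02120381 -0.73080715  0.59858372]
red [ 569    4   71  169 1357] [606.8  90. ] [0.8928 0.2443]
red [ 173   15   46   49 1167] [198.4  41.4] [0.5019 0.2885]
red [307 163  18  20 288] [315.7 172.6] [0.6097 0.1633]
red [241 240  22  15 117] [249.4 245.5] [0.533 0.078]
red [176 377  24  23 417] [187.9 388.8] [ 0.4315 -0.1405]
blue [ 305    0   45   48 1084] [326.8  27.2] [0.6209 0.2996]
blue [323 284  16  18 237] [330.6 292.3] [0.6266 0.0147]
green [160  16  26  26 513] [172.6  28.4] [0.4796 0.2993]
green [297 144  39  37 774] [316.3 159.5] [0.6104 0.1773]
yellow [316   0  23  24 446] [327.2  10.6] [0.6212 0.3129]
yellow [314 254  34  31 608] [330.6 267.4] [0.6264 0.049 ]
```

View pics/w1.png

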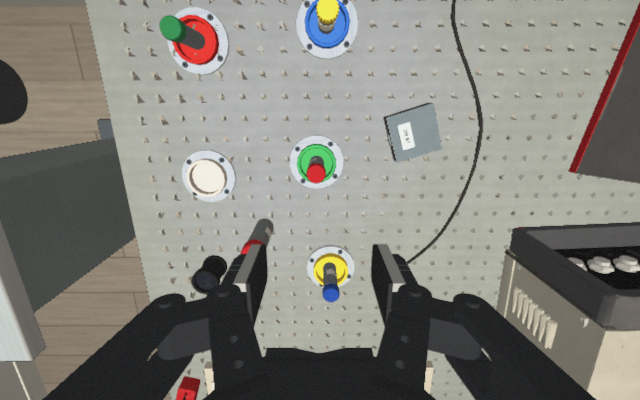

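>>> jog_arm:
  series:
    - [[0.005,-0.0035,0.015],[0,0,-0.005]]
    - [[0,0,0.025],[0,0,0]]
    - [[0,0,0.03],[0,0,0]]
    - [[0,0,0.03],[0,0,0]]
    - [[0,0,0.02],[0,0,0]]
    - [[0,0,0],[0,0,0]]
    - [[0,0,0],[0,0,0]]
    - [[0,0,0],[0,0,0]]

```text
time: 4.98
tcp_pos: [0.6078, 0.1623, 0.113]
orientation: [0.001, 0.707, 0.707, 0.001]
ft_force: [0.6, -0.0, 0.7]
opening: 0.0551
```

```bash
python3 - <<'E'
import json
from h import *
s,p=wr("w2")
for c in ["red"]:
    for st,ce in blobs(p["pixels"],c): print(c,st,ce.round(1),back(p,ce,0.065)[:2].round(4))
# dish centres from w1
from scipy.spatial.transform import Rotation
E
```

```text
4.9833 [0.6078 0.1623 0.113 ] [[-0.0008, 1.0, 0.0019], [1.0, 0.0008, -0.0001]] 0.05509212521592816 [ 0.5690335  -0.03378204  0.72100904]
red [ 104    0   73   52 2037] [146.8  28.1] [0.5099 0.2795]
red [308 202  29  32 736] [321.7 217.9] [0.6098 0.1635]
```

View pics/w2.png

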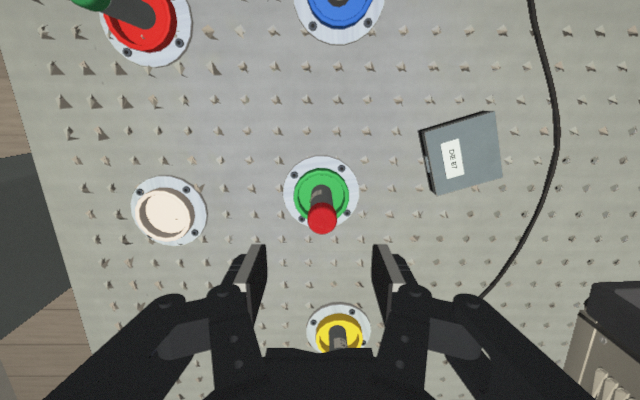

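>>> jog_arm:
  series:
    - [[0.001,0.001,0.015],[0,0,0]]
    - [[0,0.001,0.02],[0,0,0]]
    - [[0,0,0.018],[0,0,0]]
    - [[0,0,0.012],[0,0,0]]
    - [[0,0,0.002],[0,0,0]]
    - [[0,0,0],[0,0,0]]
    - [[0,0,0],[0,0,0]]
    - [[0,0,0],[0,0,0]]

```text
time: 5.7
tcp_pos: [0.6098, 0.1645, 0.046]
orientation: [0.001, 0.706, 0.708, 0.001]
ft_force: [0.4, -0.5, -0.2]
opening: 0.0553
```

>>> jog_arm:
  series:
    - [[0,0,0],[0,0,0]]
    - [[0,0,0],[0,0,0]]
    - [[0,0,0],[0,0,0]]
    - [[0,0,0],[0,0,0]]
    - [[0,0,0],[0,0,0]]
    - [[0,0,0],[0,0,0]]
    - [[0,0,0],[0,0,0]]
    - [[0,0,0],[0,0,0]]
  hand: 0.005
  newtons: 30

```text
time: 6.37
tcp_pos: [0.6091, 0.1645, 0.0449]
orientation: [0.0, 0.706, 0.708, 0.0]
ft_force: [-0.2, 0.3, 5.3]
opening: 0.0191
```

```bash
python3 - <<'E'
from h import *
s,p=wr("w3")
E
```

```text
6.3667 [0.6091 0.1645 0.0449] [[-0.0027, 1.0, 0.001], [1.0, 0.0027, -0.0]] 0.01905482182387726 [-0.19849549  0.29971107  5.2618729 ]
```

View pics/w3.png

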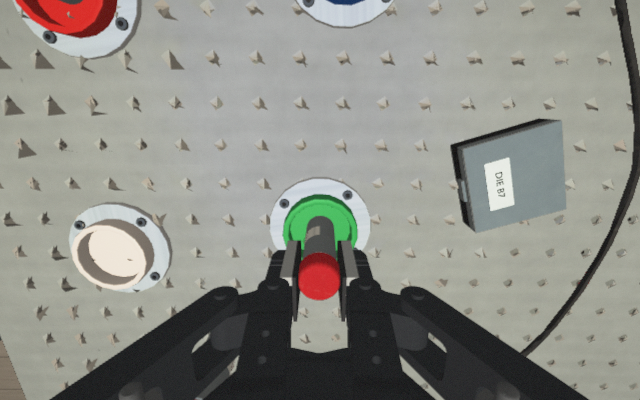

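>>> jog_arm:
  series:
    - [[0,0,-0.005],[0,0,0]]
    - [[0,0,-0.01],[0,0,0]]
    - [[0,0,-0.015],[0,0,0]]
    - [[0,0,-0.02],[0,0,0]]
    - [[0,0,-0.025],[0,0,0]]
    - [[0,0,-0.02],[0,0,0]]
    - [[0,0,-0.015],[0,0,0]]
    - [[0,0,-0.005],[0,0,0]]

```text
time: 7.08
tcp_pos: [0.6099, 0.1646, 0.1629]
orientation: [0.001, 0.706, 0.708, 0.001]
ft_force: [-0.2, -0.6, 0.2]
opening: 0.0193
```

```bash
python3 - <<'E'
from h import *
s,p=wr("w4")
E
```

```text
7.0833 [0.6099 0.1646 0.1629] [[-0.0027, 1.0, 0.004], [1.0, 0.0027, 0.0001]] 0.019336432682013314 [-0.15176161 -0.56408506  0.24581716]
```

View pics/w4.png

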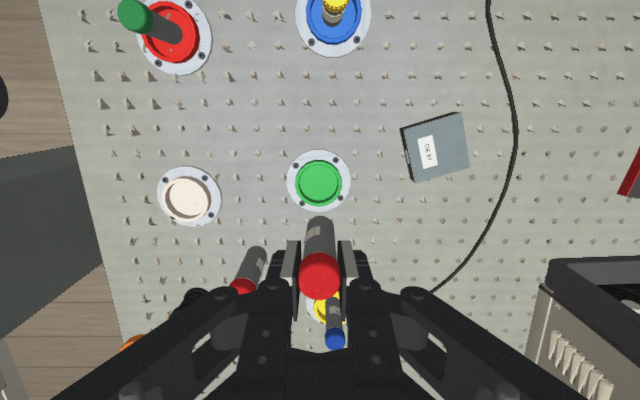

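```bash
python3 - <<'E'
from h import *
s,p=wr("w4b")
for n,uv in dict(red=(174.5,36),blue=(333.5,19),white=(189.5,196.5),green=(318.5,181)).items(): print(n,back(p,uv,.005)[:2].round(4))
E
```

```text
7.1333 [0.6098 0.1646 0.1624] [[-0.0028, 1.0, 0.0037], [1.0, 0.0028, 0.0001]] 0.019224892037026348 [0.20782149 1.4690789  1.01848818]
red [0.4799 0.2975]
blue [0.6228 0.3115]
white [0.4735 0.1457]
green [0.6099 0.163 ]
```

>>> jog_arm:
  series:
    - [[-0.001,-0.01,0],[0,0,0.0027]]
    - [[-0.003,-0.02,0],[0,0,0]]
    - [[-0.003,-0.025,0],[0,0,0]]
    - [[-0.003,-0.025,0],[0,0,0]]
    - [[-0.003,-0.025,0],[0,0,0]]
    - [[-0.003,-0.02,0],[0,0,0]]
    - [[-0.0025,-0.012,0],[0,0,0]]
    - [[0,0,0],[0,0,0]]

```text
time: 7.85
tcp_pos: [0.4692, 0.1459, 0.158]
orientation: [-0.001, 0.707, 0.707, -0.001]
ft_force: [0.4, -0.0, -0.0]
opening: 0.0193
```

>>> jog_arm:
  series:
    - [[0,0,0.01],[0,0,0]]
    - [[0,0,0.02],[0,0,0]]
    - [[0,0,0.025],[0,0,0]]
    - [[0,0,0.025],[0,0,0]]
    - [[0,0,0.018],[0,0,0]]
    - [[0,0,0.01],[0,0,0]]
    - [[0,0,0],[0,0,0]]
    - [[0,0,0],[0,0,0]]

```text
time: 8.52
tcp_pos: [0.4716, 0.146, 0.0508]
orientation: [-0.0, 0.707, 0.707, -0.0]
ft_force: [0.5, -0.3, -0.2]
opening: 0.0192
```

```bash
python3 - <<'E'
from h import *
s,p=wr("w5")
E
```

```text
8.5167 [0.4716 0.146  0.0508] [[0.0001, 1.0, -0.0011], [1.0, -0.0001, -0.0001]] 0.01921884171870709 [ 0.5300798  -0.25787707 -0.23979382]
```

View pics/w5.png

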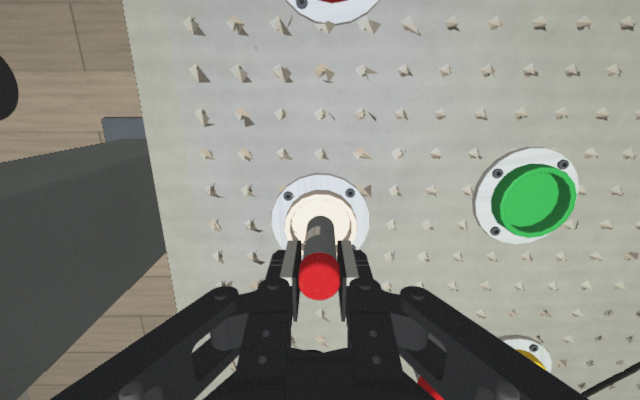

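>>> jog_arm:
  series:
    - [[0,0.001,0.002],[0,0,0]]
    - [[0,0,0.002],[0,0,0]]
    - [[0,0,0.0015],[0,0,0]]
    - [[0,0,0.001],[0,0,0]]
    - [[0,0,0],[0,0,0]]
    - [[0,0,0],[0,0,0]]
    - [[0,0,0],[0,0,0]]
    - [[0,0,0],[0,0,0]]

```text
time: 9.23
tcp_pos: [0.4728, 0.146, 0.0449]
orientation: [0.0, 0.707, 0.707, 0.0]
ft_force: [-0.1, 0.2, 1.5]
opening: 0.0196
```

>>> jog_arm:
  series:
    - [[0,0,0],[0,0,0]]
    - [[0,0,0],[0,0,0]]
    - [[0,0,0],[0,0,0]]
    - [[0,0,0],[0,0,0]]
    - [[0,0,0],[0,0,0]]
    - [[0,0,0],[0,0,0]]
    - [[0,0,0],[0,0,0]]
    - [[0,0,0],[0,0,0]]
  hand: 0.055

```text
time: 9.9
tcp_pos: [0.4727, 0.146, 0.0448]
orientation: [0.0, 0.707, 0.707, -0.0]
ft_force: [0.0, -1.1, -0.5]
opening: 0.0551
```

>>> jog_arm:
  series:
    - [[0,0,-0.005],[0,0,0]]
    - [[0,0,-0.01],[0,0,0]]
    - [[0,0,-0.015],[0,0,0]]
    - [[0,0,-0.02],[0,0,0]]
    - [[0,0,-0.025],[0,0,0]]
    - [[0,0,-0.02],[0,0,0]]
    - [[0,0,-0.015],[0,0,0]]
    - [[0,0,-0.005],[0,0,0]]

```text
time: 10.57
tcp_pos: [0.4741, 0.1461, 0.1635]
orientation: [0.002, 0.707, 0.707, 0.002]
ft_force: [0.6, -0.0, -0.5]
opening: 0.0554
```

```bash
python3 - <<'E'
from h import *
s,p=wr("w6")
for c in HS:
    for st,ce in blobs(p["pixels"],c): print(c,st,ce.round(1),back(p,ce,0.065)[:2].round(4))
E
```

```text
10.5667 [0.4741 0.1461 0.1635] [[-0.0001, 1.0, 0.0046], [1.0, 0.0001, 0.0]] 0.055415733154812886 [ 0.63389442 -0.04981821 -0.52618979]
red [ 297    0   55   41 1462] [323.7  19.5] [0.4778 0.2792]
red [307 186  23  25 464] [317.9 198.2] [0.4736 0.145 ]
red [   0  258   32  103 2035] [ 12.4 313.4] [0.1766 0.0273]
blue [463   0  56  21 835] [488.3   8.5] [0.5942 0.2863]
green [315   0  21   6  92] [325.3   2. ] [0.4788 0.2901]
green [ 428  141   51   48 1867] [453.  164.4] [0.585  0.1742]
yellow [429 272  44  29 672] [449.7 284.5] [0.5981 0.059 ]
```

View pics/w6.png

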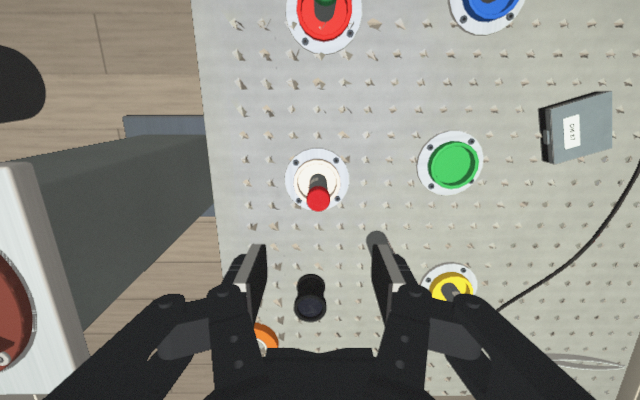

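>>> jog_arm:
  series:
    - [[0.012,0.0005,0],[0,0,0]]
    - [[0.022,0.001,0],[0,0,0]]
    - [[0.028,0.001,0],[0,0,0]]
    - [[0.028,0.001,0],[0,0,0]]
    - [[0.028,0.001,0],[0,0,0]]
    - [[0.022,0.001,0],[0,0,0]]
    - [[0.0125,0.001,0],[0,0,0]]
    - [[0,0,0],[0,0,0]]

```text
time: 11.28
tcp_pos: [0.4782, 0.3007, 0.1584]
orientation: [-0.001, 0.706, 0.708, -0.001]
ft_force: [-0.4, -0.3, 0.0]
opening: 0.055
```

```bash
python3 - <<'E'
from h import *
s,p=wr("w7")
for c in HS:
    for st,ce in blobs(p["pixels"],c): print(c,st,ce.round(1),back(p,ce,0.065)[:2].round(4))
E
```

```text
11.2833 [0.4782 0.3007 0.1584] [[-0.0026, 1.0, -0.0018], [1.0, 0.0026, -0.0003]] 0.05498716000270803 [-0.42397013 -0.29257099  0.04676012]
red [ 297  160   47   44 1104] [319.9 179. ] [0.4787 0.3178]
red [304 335  20  19 301] [314.3 344. ] [0.4738 0.1485]
red [   0  338   54   62 1960] [ 20.7 376.6] [0.1679 0.1043]
blue [ 440  145   51   48 1269] [461.8 165.6] [0.5929 0.3294]
green [309 187  23  26 479] [320.2 199.4] [0.479  0.3002]
green [418 279  38  23 521] [438.7 289.4] [0.5893 0.2126]
yellow [477 171  32  26 651] [492.6 183.3] [0.6204 0.3147]
yellow [424 379  29  21 366] [438.9 387.9] [0.6051 0.0912]
```

View pics/w7.png

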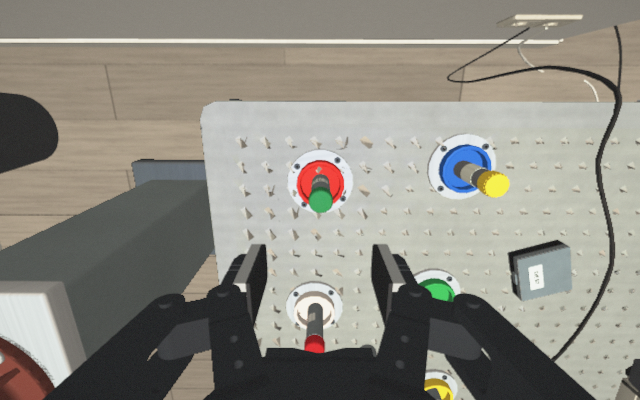

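>>> jog_arm:
  series:
    - [[0,0.0005,0.01],[0,0,0]]
    - [[0,0,0.02],[0,0,0]]
    - [[0,0,0.025],[0,0,0]]
    - [[0,0,0.025],[0,0,0]]
    - [[0,0,0.02],[0,0,0]]
    - [[0,0,0.01],[0,0,0]]
    - [[0,0,0.005],[0,0,0]]
    - [[0,0,0],[0,0,0]]

```text
time: 12.0
tcp_pos: [0.4792, 0.2976, 0.0438]
orientation: [-0.0, 0.707, 0.707, -0.001]
ft_force: [0.8, 0.9, -0.1]
opening: 0.0549
```

>>> jog_arm:
  series:
    - [[0,0,0],[0,0,0]]
    - [[0,0,0],[0,0,0]]
    - [[0,0,0],[0,0,0]]
    - [[0,0,0],[0,0,0]]
    - [[0,0,0],[0,0,0]]
    - [[0,0,0],[0,0,0]]
    - [[0,0,0],[0,0,0]]
    - [[0,0,0],[0,0,0]]
  hand: 0.005

```text
time: 12.67
tcp_pos: [0.4806, 0.2989, 0.0461]
orientation: [0.001, 0.707, 0.707, 0.001]
ft_force: [-0.5, 0.1, 6.7]
opening: 0.0193
```

>>> jog_arm:
  series:
    - [[0,0,-0.005],[0,0,0]]
    - [[0,0,-0.01],[0,0,0]]
    - [[0,0,-0.015],[0,0,0]]
    - [[0,0,-0.02],[0,0,0]]
    - [[0,0,-0.025],[0,0,0]]
    - [[0,0,-0.02],[0,0,0]]
    - [[0,0,-0.015],[0,0,0]]
    - [[0,0,-0.005],[0,0,0]]

```text
time: 13.33
tcp_pos: [0.4809, 0.299, 0.1634]
orientation: [0.001, 0.707, 0.707, 0.002]
ft_force: [-0.2, -0.3, 0.2]
opening: 0.019
```

```bash
python3 - <<'E'
from h import *
s,p=wr("w8")
E
```

```text
13.3333 [0.4809 0.299  0.1634] [[-0.0001, 1.0, 0.0041], [1.0, 0.0001, 0.0012]] 0.01898219065559913 [-0.16287273 -0.30250321  0.16529151]
```

View pics/w8.png

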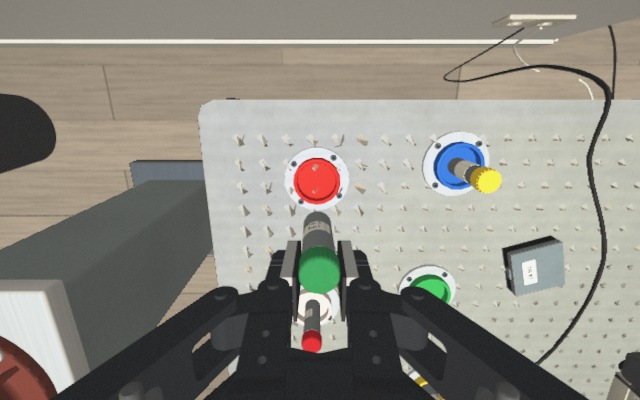

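>>> jog_arm:
  series:
    - [[-0.01,0.01,0],[0,0,0]]
    - [[-0.02,0.019,0],[0,0,0]]
    - [[-0.025,0.024,0],[0,0,0]]
    - [[-0.026,0.024,0],[0,0,0]]
    - [[-0.025,0.024,0],[0,0,0]]
    - [[-0.02,0.019,0],[0,0,0]]
    - [[-0.01,0.01,0],[0,0,0]]
    - [[0,0,0],[0,0,0]]

```text
time: 14.05
tcp_pos: [0.611, 0.1595, 0.158]
orientation: [-0.0, 0.708, 0.706, -0.001]
ft_force: [0.2, 0.1, -0.5]
opening: 0.019
```

>>> jog_arm:
  series:
    - [[0,0,0.01],[0,0,0]]
    - [[0,0,0.02],[0,0,0]]
    - [[0,0,0.025],[0,0,0]]
    - [[0,0,0.025],[0,0,0]]
    - [[0,0,0.018],[0,0,0]]
    - [[0,0,0.01],[0,0,0]]
    - [[0,0,0],[0,0,0]]
    - [[0,0,0],[0,0,0]]

```text
time: 14.72
tcp_pos: [0.6089, 0.1632, 0.0516]
orientation: [-0.0, 0.707, 0.707, -0.0]
ft_force: [0.4, -0.7, 0.2]
opening: 0.0192
```

```bash
python3 - <<'E'
from h import *
s,p=wr("w9")
E
```

```text
14.7167 [0.6089 0.1632 0.0516] [[-0.001, 1.0, -0.0008], [1.0, 0.001, -0.0]] 0.019171019396491934 [ 0.38933318 -0.65593138  0.20195649]
```

View pics/w9.png

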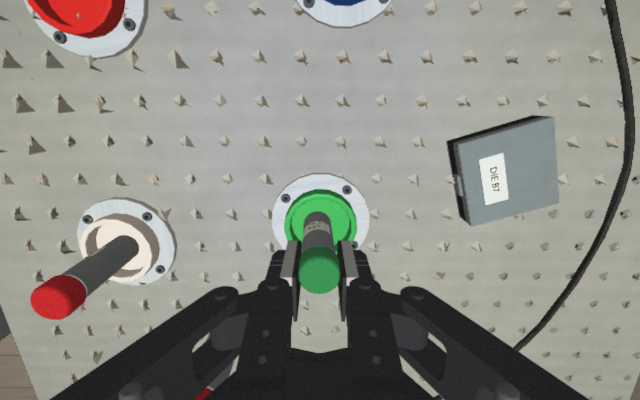

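Centred over the green dish; lower, release, lift.

>>> jog_arm:
  series:
    - [[0,0.001,0.002],[0,0,0]]
    - [[0,0,0.002],[0,0,0]]
    - [[0,0,0.0015],[0,0,0]]
    - [[0,0,0.001],[0,0,0]]
    - [[0,0,0],[0,0,0]]
    - [[0,0,0],[0,0,0]]
    - [[0,0,0],[0,0,0]]
    - [[0,0,0],[0,0,0]]

```text
time: 15.43
tcp_pos: [0.6113, 0.1625, 0.0462]
orientation: [0.001, 0.707, 0.707, 0.001]
ft_force: [-0.9, -0.1, 5.5]
opening: 0.0194
```

>>> jog_arm:
  series:
    - [[0,0,0],[0,0,0]]
    - [[0,0,0],[0,0,0]]
    - [[0,0,0],[0,0,0]]
    - [[0,0,0],[0,0,0]]
    - [[0,0,0],[0,0,0]]
    - [[0,0,0],[0,0,0]]
    - [[0,0,0],[0,0,0]]
    - [[0,0,0],[0,0,0]]
  hand: 0.055

```text
time: 16.1
tcp_pos: [0.6107, 0.1625, 0.0452]
orientation: [0.0, 0.707, 0.707, -0.0]
ft_force: [0.6, -0.4, -0.3]
opening: 0.0549
```

>>> jog_arm:
  series:
    - [[0,0,-0.005],[0,0,0]]
    - [[0,0,-0.01],[0,0,0]]
    - [[0,0,-0.015],[0,0,0]]
    - [[0,0,-0.02],[0,0,0]]
    - [[0,0,-0.025],[0,0,0]]
    - [[0,0,-0.02],[0,0,0]]
    - [[0,0,-0.015],[0,0,0]]
    - [[0,0,-0.005],[0,0,0]]

```text
time: 16.77
tcp_pos: [0.6122, 0.1626, 0.1646]
orientation: [0.002, 0.707, 0.707, 0.002]
ft_force: [0.4, 0.0, 0.8]
opening: 0.0551
```

```bash
python3 - <<'E'
from h import *
s,p=wr("w10")
for c in HS:
    for st,ce in blobs(p["pixels"],c): print(c,st,ce.round(1),back(p,ce,0.065)[:2].round(4))
E
```

```text
16.7667 [0.6122 0.1626 0.1646] [[-0.0, 1.0, 0.005], [1.0, 0.0, 0.0001]] 0.0550758277874894 [0.42340911 0.01021406 0.75201019]
red [ 138    0   59   61 2757] [166.6  30.2] [0.5026 0.289 ]
red [615 138  25  55 501] [629.1 169.2] [0.8715 0.1864]
red [147 204  28  25 527] [160.1 216.1] [0.4742 0.1448]
blue [ 303    0   55   42 1408] [329.8  20.5] [0.6203 0.2954]
blue [324 325  19  22 356] [332.7 335.6] [0.6266 0.0151]
green [ 293  158   46   50 1558] [315.6 181.8] [0.6098 0.1757]
yellow [319   0  25  11 186] [330.8   3.8] [0.6209 0.3058]
yellow [312 284  41  37 830] [332.1 300.3] [0.6254 0.0574]
```

View pics/w10.png

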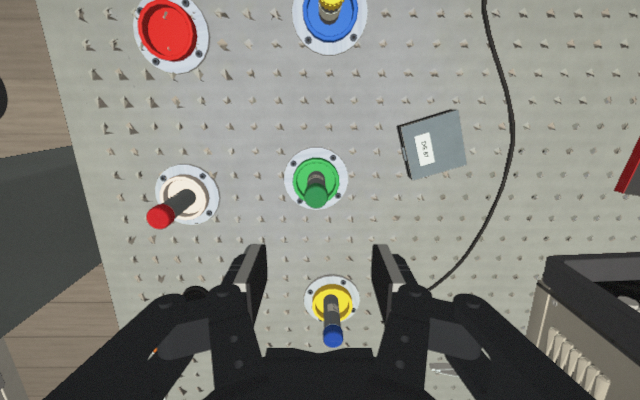

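>>> jog_arm:
  series:
    - [[-0.001,-0.01,0],[0,0,0]]
    - [[-0.003,-0.02,0],[0,0,0]]
    - [[-0.003,-0.025,0],[0,0,0]]
    - [[-0.003,-0.025,0],[0,0,0]]
    - [[-0.003,-0.025,0],[0,0,0]]
    - [[-0.003,-0.02,0],[0,0,0]]
    - [[-0.001,-0.0125,0],[0,0,0]]
    - [[0,0,0],[0,0,0]]

```text
time: 17.48
tcp_pos: [0.471, 0.1456, 0.1597]
orientation: [-0.0, 0.707, 0.707, -0.001]
ft_force: [-0.2, 0.2, -0.2]
opening: 0.0552
```

>>> jog_arm:
  series:
    - [[0,0,0.01],[0,0,0]]
    - [[0,0,0.02],[0,0,0]]
    - [[0,0,0.025],[0,0,0]]
    - [[0,0,0.01],[0,0,0]]
    - [[0,0,0.002],[0,0,0]]
    - [[0,0,0],[0,0,0]]
    - [[0,0,0],[0,0,0]]
    - [[0,0,0],[0,0,0]]

```text
time: 18.15
tcp_pos: [0.4741, 0.1455, 0.0945]
orientation: [0.001, 0.707, 0.707, 0.001]
ft_force: [-0.2, 0.8, -0.5]
opening: 0.0551
```

```bash
python3 - <<'E'
from h import *
s,p=wr("w11")
for c in ["red"]:
    for st,ce in blobs(p["pixels"],c): print(c,st,ce.round(1),back(p,ce,0.065)[:2].round(4))
E
```

```text
18.15 [0.4741 0.1455 0.0945] [[0.0, 1.0, 0.0018], [1.0, -0.0, -0.0]] 0.05510595928417655 [-0.18480877  0.84318262 -0.45292831]
red [296   0  62  21 913] [325.9   8.2] [0.4776 0.2681]
red [303 214  31  35 886] [318.1 231.4] [0.4736 0.1451]
```

>>> jog_arm:
  series:
    - [[0,0,0.01],[0,0,0]]
    - [[0,0,0.015],[0,0,0]]
    - [[0,0,0.015],[0,0,0]]
    - [[0,0,0.007],[0,0,0]]
    - [[0,0,0.001],[0,0,0]]
    - [[0,0,0],[0,0,0]]
    - [[0,0,0],[0,0,0]]
    - [[0,0,0],[0,0,0]]

```text
time: 18.87
tcp_pos: [0.4739, 0.1455, 0.0462]
orientation: [0.001, 0.707, 0.707, 0.001]
ft_force: [0.6, -0.9, 0.2]
opening: 0.0547
```

>>> jog_arm:
  series:
    - [[0,0,0],[0,0,0]]
    - [[0,0,0],[0,0,0]]
    - [[0,0,0],[0,0,0]]
    - [[0,0,0],[0,0,0]]
    - [[0,0,0],[0,0,0]]
    - [[0,0,0],[0,0,0]]
    - [[0,0,0],[0,0,0]]
    - [[0,0,0],[0,0,0]]
  hand: 0.005

```text
time: 19.53
tcp_pos: [0.4735, 0.1455, 0.0457]
orientation: [0.0, 0.707, 0.707, 0.0]
ft_force: [0.3, -0.5, 5.7]
opening: 0.0193
```

>>> jog_arm:
  series:
    - [[0,0,-0.005],[0,0,0]]
    - [[0,0,-0.01],[0,0,0]]
    - [[0,0,-0.015],[0,0,0]]
    - [[0,0,-0.02],[0,0,0]]
    - [[0,0,-0.025],[0,0,0]]
    - [[0,0,-0.02],[0,0,0]]
    - [[0,0,-0.015],[0,0,0]]
    - [[0,0,-0.005],[0,0,0]]

```text
time: 20.2
tcp_pos: [0.4743, 0.1456, 0.1635]
orientation: [0.001, 0.707, 0.707, 0.001]
ft_force: [1.1, -0.5, -0.2]
opening: 0.0187
```

>>> jog_arm:
  series:
    - [[0.012,0.0005,0],[0,0,0]]
    - [[0.022,0.001,0],[0,0,0]]
    - [[0.028,0.001,0],[0,0,0]]
    - [[0.028,0.001,0],[0,0,0]]
    - [[0.028,0.001,0],[0,0,0]]
    - [[0.022,0.001,0],[0,0,0]]
    - [[0.0125,0.001,0],[0,0,0]]
    - [[0,0,0],[0,0,0]]

```text
time: 20.87
tcp_pos: [0.4787, 0.3002, 0.1589]
orientation: [-0.001, 0.706, 0.708, -0.001]
ft_force: [-0.3, 0.4, -0.3]
opening: 0.0189
```

>>> jog_arm:
  series:
    - [[0,0,0.01],[0,0,0]]
    - [[0,0,0.02],[0,0,0]]
    - [[0,0,0.025],[0,0,0]]
    - [[0,0,0.025],[0,0,0]]
    - [[0,0,0.018],[0,0,0]]
    - [[0,0,0.01],[0,0,0]]
    - [[0,0,0],[0,0,0]]
    - [[0,0,0],[0,0,0]]

```text
time: 21.53
tcp_pos: [0.4795, 0.2973, 0.0521]
orientation: [-0.0, 0.707, 0.707, -0.0]
ft_force: [0.8, 0.2, 0.1]
opening: 0.0189
```

```bash
python3 - <<'E'
from h import *
s,p=wr("w12")
E
```

```text
21.5333 [0.4795 0.2973 0.0521] [[0.0009, 1.0, -0.0007], [1.0, -0.0009, -0.0004]] 0.018907960129590697 [0.81528457 0.22794784 0.07937983]
```

View pics/w12.png

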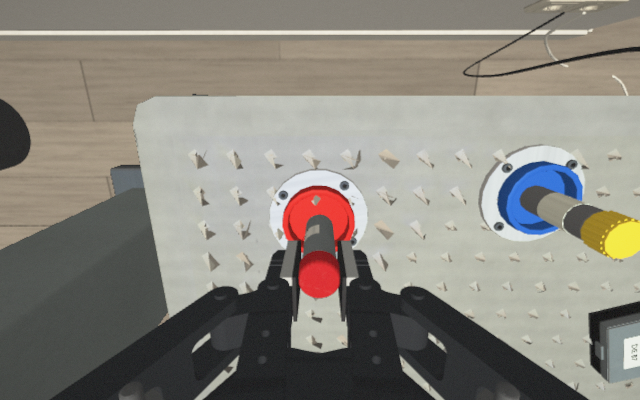

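>>> jog_arm:
  series:
    - [[0,0,0.002],[0,0,0]]
    - [[0,0,0.002],[0,0,0]]
    - [[0,0,0.0015],[0,0,0]]
    - [[0,0,0.001],[0,0,0]]
    - [[0,0,0],[0,0,0]]
    - [[0,0,0],[0,0,0]]
    - [[0,0,0],[0,0,0]]
    - [[0,0,0],[0,0,0]]

```text
time: 22.25
tcp_pos: [0.4797, 0.298, 0.0458]
orientation: [0.0, 0.707, 0.707, -0.0]
ft_force: [-0.3, -0.7, -0.6]
opening: 0.0192
```

>>> jog_arm:
  series:
    - [[0,0,0],[0,0,0]]
    - [[0,0,0],[0,0,0]]
    - [[0,0,0],[0,0,0]]
    - [[0,0,0],[0,0,0]]
    - [[0,0,0],[0,0,0]]
    - [[0,0,0],[0,0,0]]
    - [[0,0,0],[0,0,0]]
    - [[0,0,0],[0,0,0]]
  hand: 0.055

```text
time: 22.92
tcp_pos: [0.4797, 0.298, 0.0458]
orientation: [0.0, 0.707, 0.707, -0.0]
ft_force: [0.2, 1.1, 0.9]
opening: 0.0551
```

>>> jog_arm:
  series:
    - [[0,0,-0.005],[0,0,0]]
    - [[0,0,-0.01],[0,0,0]]
    - [[0,0,-0.015],[0,0,0]]
    - [[0,0,-0.02],[0,0,0]]
    - [[0,0,-0.025],[0,0,0]]
    - [[0,0,-0.02],[0,0,0]]
    - [[0,0,-0.015],[0,0,0]]
    - [[0,0,-0.005],[0,0,0]]

```text
time: 23.58
tcp_pos: [0.4811, 0.2985, 0.1647]
orientation: [0.001, 0.707, 0.707, 0.002]
ft_force: [-0.2, 0.0, -0.1]
opening: 0.0548
```

```bash
python3 - <<'E'
from h import *
s,p=wr("w13")
for c in ["red","yellow"]:
    for st,ce in blobs(p["pixels"],c): print(c,st,ce.round(1),back(p,ce,0.065)[:2].round(4))
E
```

```text
23.5833 [0.4811 0.2985 0.1647] [[-0.0001, 1.0, 0.0045], [1.0, 0.0, 0.0014]] 0.054767482472275024 [-0.23748781  0.02436674 -0.14796318]
red [ 294  157   46   54 1603] [316.2 182.2] [0.4792 0.3113]
red [   0  335   53   65 2060] [ 21.1 375.4] [0.1665 0.1   ]
yellow [469 166  31  26 613] [484.2 178.4] [0.6205 0.3146]
yellow [424 373  25  27 355] [437.6 384.2] [0.6096 0.0859]
```

View pics/w13.png

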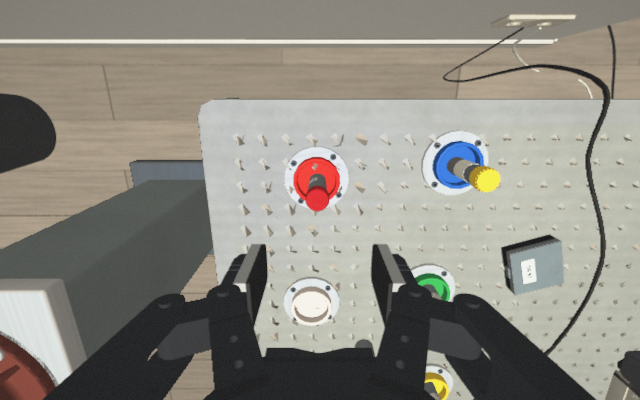

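>>> jog_arm:
  series:
    - [[0.001,0.011,0],[0,0,0]]
    - [[0.002,0.02,0],[0,0,0]]
    - [[0.003,0.026,0],[0,0,0]]
    - [[0.003,0.026,0],[0,0,0]]
    - [[0.003,0.026,0],[0,0,0]]
    - [[0.002,0.02,0],[0,0,0]]
    - [[0.0015,0.012,0],[0,0,0]]
    - [[0,0,0],[0,0,0]]

```text
time: 24.3
tcp_pos: [0.622, 0.313, 0.1588]
orientation: [-0.0, 0.707, 0.707, -0.001]
ft_force: [0.4, 0.4, 0.0]
opening: 0.0544
```

>>> jog_arm:
  series:
    - [[0,0,0.01],[0,0,0]]
    - [[0,0,0.02],[0,0,0]]
    - [[0,0,0.025],[0,0,0]]
    - [[0,0,0.01],[0,0,0]]
    - [[0,0,0.002],[0,0,0]]
    - [[0,0,0],[0,0,0]]
    - [[0,0,0],[0,0,0]]
    - [[0,0,0],[0,0,0]]

```text
time: 24.97
tcp_pos: [0.6214, 0.3138, 0.0956]
orientation: [0.001, 0.707, 0.707, 0.001]
ft_force: [1.2, 0.9, -0.0]
opening: 0.0546
```

```bash
python3 - <<'E'
from h import *
s,p=wr("w14")
for c in ["yellow"]:
    for st,ce in blobs(p["pixels"],c): print(c,st,ce.round(1),back(p,ce,0.065)[:2].round(4))
E
```

```text
24.9667 [0.6214 0.3138 0.0956] [[-0.0001, 1.0, 0.0024], [1.0, 0.0001, 0.0006]] 0.0545594774720852 [ 1.18148625  0.87749913 -0.00992087]
yellow [303 211  33  37 917] [318.9 228.8] [0.6214 0.3147]
```

View pics/w14.png

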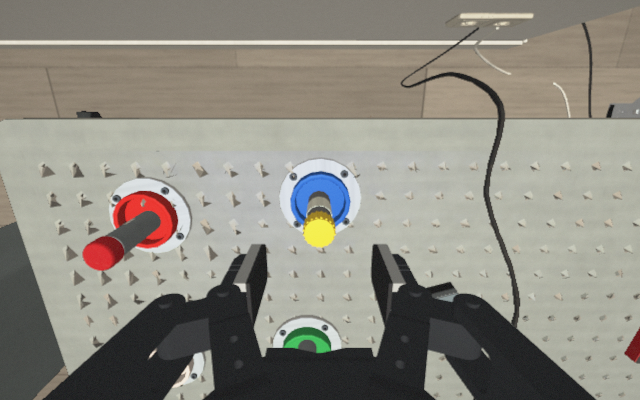

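>>> jog_arm:
  series:
    - [[0.0005,0,0.01],[0,0,0]]
    - [[0,0,0.015],[0,0,0]]
    - [[0,0,0.015],[0,0,0]]
    - [[0,0,0.007],[0,0,0]]
    - [[0,0,0.002],[0,0,0]]
    - [[0,0,0],[0,0,0]]
    - [[0,0,0],[0,0,0]]
    - [[0,0,0],[0,0,0]]

```text
time: 25.68
tcp_pos: [0.6214, 0.3142, 0.0459]
orientation: [0.0, 0.707, 0.707, 0.001]
ft_force: [0.4, -0.2, 1.1]
opening: 0.0549
```

>>> jog_arm:
  series:
    - [[0,0,0],[0,0,0]]
    - [[0,0,0],[0,0,0]]
    - [[0,0,0],[0,0,0]]
    - [[0,0,0],[0,0,0]]
    - [[0,0,0],[0,0,0]]
    - [[0,0,0],[0,0,0]]
    - [[0,0,0],[0,0,0]]
    - [[0,0,0],[0,0,0]]
  hand: 0.005

```text
time: 26.35
tcp_pos: [0.621, 0.3141, 0.0452]
orientation: [0.0, 0.707, 0.707, 0.0]
ft_force: [-0.3, -0.4, 6.0]
opening: 0.0193
```

>>> jog_arm:
  series:
    - [[0,0,-0.005],[0,0,0]]
    - [[0,0,-0.01],[0,0,0]]
    - [[0,0,-0.015],[0,0,0]]
    - [[0,0,-0.02],[0,0,0]]
    - [[0,0,-0.025],[0,0,0]]
    - [[0,0,-0.02],[0,0,0]]
    - [[0,0,-0.015],[0,0,0]]
    - [[0,0,-0.005],[0,0,0]]

```text
time: 27.02
tcp_pos: [0.6218, 0.3143, 0.1636]
orientation: [0.001, 0.707, 0.707, 0.002]
ft_force: [-0.4, 0.2, 0.0]
opening: 0.0189
```

```bash
python3 - <<'E'
from h import *
s,p=wr("w15")
for c in ["blue"]:
    for st,ce in blobs(p["pixels"],c): print(c,st,ce.round(1),back(p,ce,0.01)[:2].round(4))
E
```

```text
27.0167 [0.6218 0.3143 0.1636] [[-0.0, 1.0, 0.0039], [1.0, 0.0, 0.001]] 0.01888826336612406 [-0.40032233  0.21926384  0.04353284]
blue [ 296  157   47   47 1671] [318.9 180.1] [0.6223 0.3147]
```

View pics/w15.png

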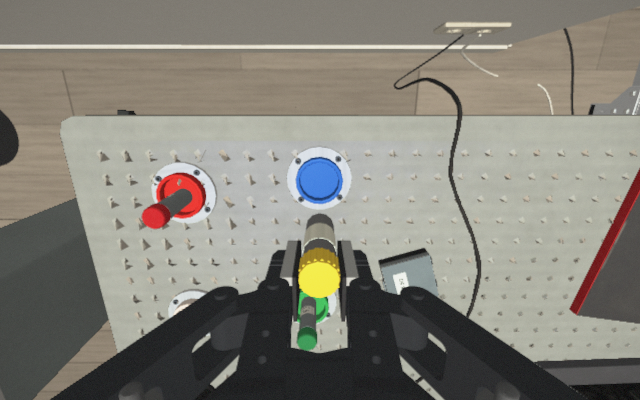

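>>> jog_arm:
  series:
    - [[-0.014,-0.012,0],[0,0,0]]
    - [[-0.026,-0.023,0],[0,0,0]]
    - [[-0.0285,-0.025,0],[0,0,0]]
    - [[-0.0285,-0.025,0],[0,0,0]]
    - [[-0.0285,-0.025,0],[0,0,0]]
    - [[-0.026,-0.023,0],[0,0,0]]
    - [[-0.017,-0.015,0],[0,0,0]]
    - [[0,0,0],[0,0,0]]

```text
time: 27.73
tcp_pos: [0.4699, 0.1433, 0.1586]
orientation: [-0.001, 0.708, 0.706, -0.001]
ft_force: [0.1, -0.1, 0.2]
opening: 0.0189
```

>>> jog_arm:
  series:
    - [[0,0,0.01],[0,0,0]]
    - [[0,0,0.02],[0,0,0]]
    - [[0,0,0.025],[0,0,0]]
    - [[0,0,0.025],[0,0,0]]
    - [[0,0,0.018],[0,0,0]]
    - [[0,0,0.01],[0,0,0]]
    - [[0,0,0],[0,0,0]]
    - [[0,0,0],[0,0,0]]

```text
time: 28.4
tcp_pos: [0.4725, 0.1458, 0.0513]
orientation: [-0.0, 0.707, 0.707, -0.0]
ft_force: [0.3, 0.6, 0.5]
opening: 0.0191
```

```bash
python3 - <<'E'
from h import *
s,p=wr("w16")
E
```

```text
28.4 [0.4725 0.1458 0.0513] [[-0.0005, 1.0, -0.0011], [1.0, 0.0005, -0.0001]] 0.01909657967361267 [0.2721862  0.61362413 0.48501716]
```

View pics/w16.png

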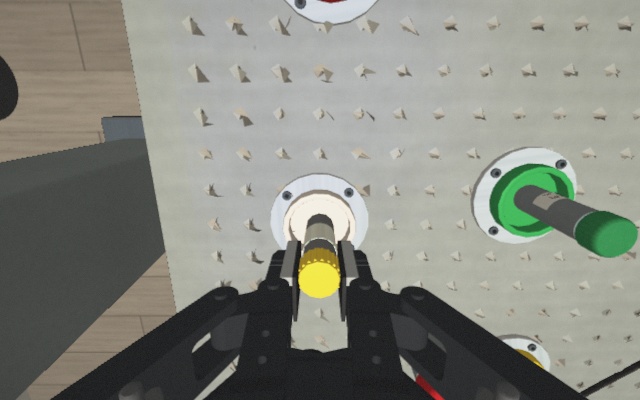

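>>> jog_arm:
  series:
    - [[0,0,0.002],[0,0,0]]
    - [[0,0,0.002],[0,0,0]]
    - [[0,0,0.0015],[0,0,0]]
    - [[0,0,0.001],[0,0,0]]
    - [[0,0,0],[0,0,0]]
    - [[0,0,0],[0,0,0]]
    - [[0,0,0],[0,0,0]]
    - [[0,0,0],[0,0,0]]

```text
time: 29.12
tcp_pos: [0.4727, 0.1455, 0.0453]
orientation: [0.0, 0.707, 0.707, 0.0]
ft_force: [-0.8, 0.0, 0.6]
opening: 0.019
```

>>> jog_arm:
  series:
    - [[0,0,0],[0,0,0]]
    - [[0,0,0],[0,0,0]]
    - [[0,0,0],[0,0,0]]
    - [[0,0,0],[0,0,0]]
    - [[0,0,0],[0,0,0]]
    - [[0,0,0],[0,0,0]]
    - [[0,0,0],[0,0,0]]
    - [[0,0,0],[0,0,0]]
  hand: 0.055

```text
time: 29.78
tcp_pos: [0.4727, 0.1455, 0.0453]
orientation: [0.0, 0.707, 0.707, -0.0]
ft_force: [-0.9, 0.2, 0.2]
opening: 0.055
```

>>> jog_arm:
  series:
    - [[0,0,-0.005],[0,0,0]]
    - [[0,0,-0.01],[0,0,0]]
    - [[0,0,-0.015],[0,0,0]]
    - [[0,0,-0.02],[0,0,0]]
    - [[0,0,-0.025],[0,0,0]]
    - [[0,0,-0.02],[0,0,0]]
    - [[0,0,-0.015],[0,0,0]]
    - [[0,0,-0.005],[0,0,0]]

```text
time: 30.45
tcp_pos: [0.4741, 0.1456, 0.164]
orientation: [0.002, 0.707, 0.707, 0.002]
ft_force: [0.3, -0.1, -1.3]
opening: 0.0547
```

>>> jog_arm:
  series:
    - [[-0.011,0.012,0],[0,0,0]]
    - [[-0.019,0.022,0],[0,0,0]]
    - [[-0.024,0.028,0],[0,0,0]]
    - [[-0.024,0.028,0],[0,0,0]]
    - [[-0.023,0.028,0],[0,0,0]]
    - [[-0.019,0.022,0],[0,0,0]]
    - [[-0.011,0.0135,0],[0,0,0]]
    - [[0,0,0],[0,0,0]]

```text
time: 31.12
tcp_pos: [0.6279, 0.0118, 0.1593]
orientation: [0.0, 0.708, 0.706, -0.0]
ft_force: [0.1, 0.2, -1.2]
opening: 0.0553
```

```bash
python3 - <<'E'
from h import *
s,p=wr("w17")
for c in ["yellow","blue","green"]:
    for st,ce in blobs(p["pixels"],c): print(c,st,ce.round(1),back(p,ce,0.065)[:2].round(4))
E
```

```text
31.1167 [0.6279 0.0118 0.1593] [[0.0028, 1.0, -0.0003], [1.0, -0.0028, -0.0005]] 0.055259916455822886 [ 0.05457144  0.16488602 -1.16707739]
yellow [  79    0   41   36 1080] [98.4 17.8] [0.4737 0.1453]
yellow [ 296  158   47   45 1095] [320.2 176.4] [0.6288 0.0309]
blue [306 183  24  26 472] [317.4 195.6] [0.6265 0.0143]
green [ 269    0   56   43 1687] [297.1  19.4] [0.6128 0.144 ]
green [108 299  20  17 268] [117.4 306.9] [ 0.4356 -0.0966]
```

View pics/w17.png

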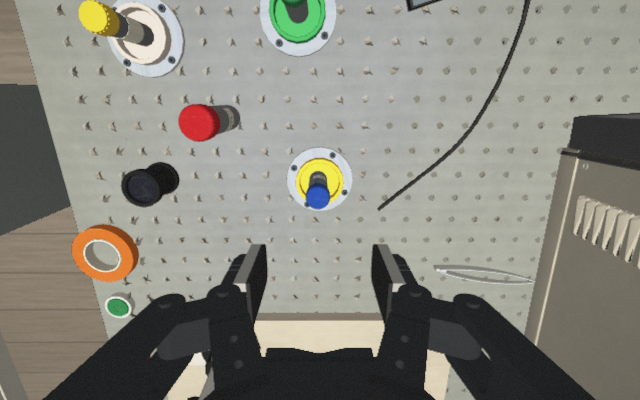

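```bash
python3 - <<'E'
from h import *
from plant import *
a=snapshot("side")["pixels"];b=snapshot("top")["pixels"]
cv2.imwrite("pics/st.png",cv2.resize(np.vstack([a,b]),(640,800))[:,:] if 0 else np.hstack([cv2.resize(a,(400,250)),cv2.resize(b,(400,250))]))
cv2.imwrite("pics/top2.png",b);cv2.imwrite("pics/side2.png",a)
print(state()["joints"],state()["joint_torque"])
E
```

```text
[-1.84886946e-01  1.81694015e-01  5.22996964e-02  1.44250884e+00
  1.21224497e-04  1.38594090e+00] [-1.22442998e+00 -5.85111952e+01  5.09879780e+01 -1.51262563e-01
 -4.70148353e-02 -1.57865777e-02]
```

View pics/top2.png

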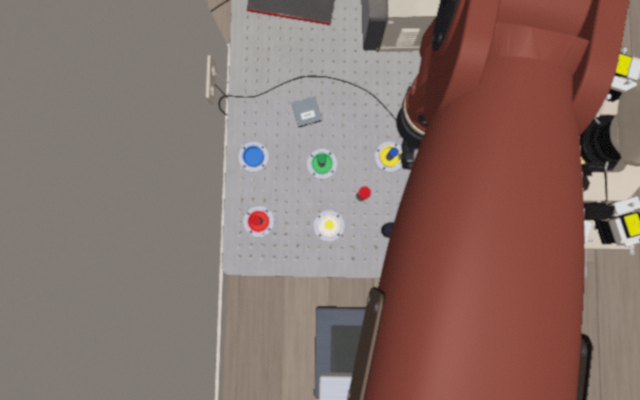

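View pics/side2.png

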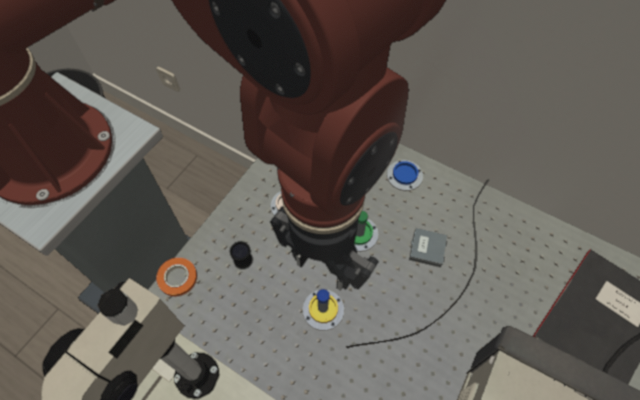

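```bash
python3 - <<'E'
from h import *
from plant import *
a=snapshot("side");b=snapshot("top")
T=lambda n,u,v:print(n,tri([a,b],[np.array(u,float),np.array(v,float)]))
T("knob",(113,303),(579,183)); T("colbase",(195,375),(480,203))
for z in(.3,.4,.5,.6): print(z,back(b,(516,187),z)[:2],back(b,(579,183),z)[:2],back(b,(600,150),z)[:2], back(a,(150,285),z)[:2],back(a,(185,330),z)[:2])
t=a["pixels"];cv2.imwrite("pics/s3.png",cv2.resize(t[240:400,0:260],None,fx=3,fy=3))
t=cv2.imread("pics/top0.png");cv2.imwrite("pics/t3.png",cv2.resize(t[30:260,440:640],None,fx=2.5,fy=2.5))
E
```

```text
knob (array([ 0.52779496, -0.178462  ,  0.36856613]), np.float64(0.2142731314916091))
colbase (array([ 0.52516431, -0.17935081,  0.03210179]), np.float64(0.8677408126302169))
0.3 [ 0.52972824 -0.12772002] [ 0.53740268 -0.22140875] [ 0.58772747 -0.25436943] [ 0.50945313 -0.14094451] [ 0.5704881  -0.15796118]
0.4 [ 0.51738412 -0.08013989] [ 0.52379268 -0.1583748 ] [ 0.56581648 -0.18589867] [ 0.5599913  -0.15252053] [ 0.60836682 -0.16600773]
0.5 [ 0.50504001 -0.03255975] [ 0.51018268 -0.09534086] [ 0.54390548 -0.11742791] [ 0.61052947 -0.16409656] [ 0.64624554 -0.17405427]
0.6 [0.4926959  0.01502038] [ 0.49657268 -0.03230692] [ 0.52199449 -0.04895716] [ 0.66106764 -0.17567258] [ 0.68412426 -0.18210082]
```

View pics/s3.png

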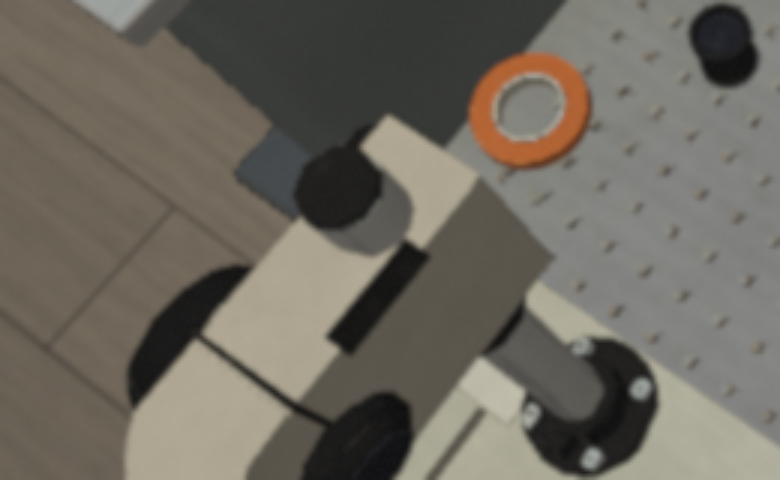

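View pics/t3.png

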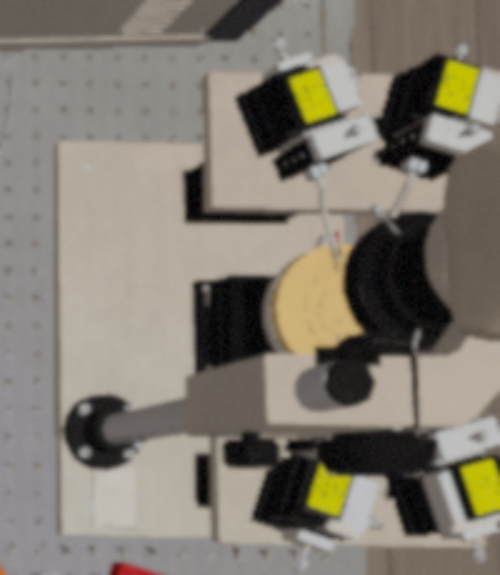

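>>> jog_arm:
  series:
    - [[0,0,0.01],[0,0,0]]
    - [[0,0,0.02],[0,0,0]]
    - [[0,0,0.025],[0,0,0]]
    - [[0,0,0.01],[0,0,0]]
    - [[0,0,0.002],[0,0,0]]
    - [[0,0,0],[0,0,0]]
    - [[0,0,0],[0,0,0]]
    - [[0,0,0],[0,0,0]]

```text
time: 32.03
tcp_pos: [0.6271, 0.0144, 0.0949]
orientation: [0.001, 0.707, 0.707, 0.001]
ft_force: [1.2, 0.4, 0.4]
opening: 0.0552
```

```bash
python3 - <<'E'
from h import *
from plant import *
s,p=wr("w18")
for c in ["blue"]:
    for st,ce in blobs(p["pixels"],c): print(c,st,ce.round(1),back(p,ce,0.065)[:2].round(4))
cv2.imwrite("pics/side3.png",snapshot("side")["pixels"]); print(s["joint_torque"])
E
```

```text
32.0333 [0.6271 0.0144 0.0949] [[-0.0001, 1.0, 0.0023], [1.0, 0.0001, -0.0005]] 0.055187415854868346 [1.23068128 0.43440276 0.42479701]
blue [303 214  31  34 860] [318.2 230.5] [0.6266 0.0144]
[ 7.05019687e-02 -5.93616843e+01  4.90959513e+01  2.20578653e-02
  1.30330442e-03  4.28236344e-04]
```

View pics/side3.png

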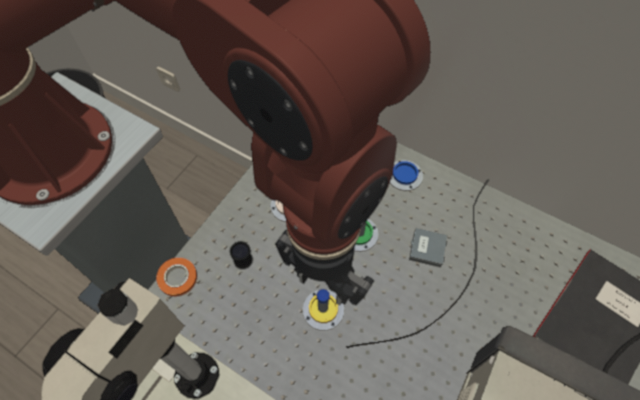

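>>> jog_arm:
  series:
    - [[0,-0.0003,0.01],[0,0,0]]
    - [[0,0,0.015],[0,0,0]]
    - [[0,0,0.015],[0,0,0]]
    - [[0,0,0.007],[0,0,0]]
    - [[0,0,0.001],[0,0,0]]
    - [[0,0,0],[0,0,0]]
    - [[0,0,0],[0,0,0]]
    - [[0,0,0],[0,0,0]]

```text
time: 32.8
tcp_pos: [0.6266, 0.0144, 0.0463]
orientation: [0.001, 0.707, 0.707, 0.0]
ft_force: [-0.1, 0.1, -0.5]
opening: 0.055
```

>>> jog_arm:
  series:
    - [[0,0,0],[0,0,0]]
    - [[0,0,0],[0,0,0]]
    - [[0,0,0],[0,0,0]]
    - [[0,0,0],[0,0,0]]
    - [[0,0,0],[0,0,0]]
    - [[0,0,0],[0,0,0]]
    - [[0,0,0],[0,0,0]]
    - [[0,0,0],[0,0,0]]
  hand: 0.005

```text
time: 33.47
tcp_pos: [0.6262, 0.0144, 0.0457]
orientation: [0.0, 0.707, 0.707, 0.0]
ft_force: [-0.5, 0.6, 5.6]
opening: 0.019
```

>>> jog_arm:
  series:
    - [[0,0,-0.005],[0,0,0]]
    - [[0,0,-0.01],[0,0,0]]
    - [[0,0,-0.015],[0,0,0]]
    - [[0,0,-0.02],[0,0,0]]
    - [[0,0,-0.025],[0,0,0]]
    - [[0,0,-0.02],[0,0,0]]
    - [[0,0,-0.015],[0,0,0]]
    - [[0,0,-0.005],[0,0,0]]

```text
time: 34.13
tcp_pos: [0.6271, 0.0143, 0.1639]
orientation: [0.002, 0.707, 0.707, 0.001]
ft_force: [0.4, 0.6, 0.2]
opening: 0.0192
```

```bash
python3 - <<'E'
from h import *
s,p=wr("w19")
for c in ["yellow"]:
    for st,ce in blobs(p["pixels"],c): print(c,st,ce.round(1),back(p,ce,0.01)[:2].round(4))
E
```

```text
34.1333 [0.6271 0.0143 0.1639] [[-0.0001, 1.0, 0.0039], [1.0, 0.0001, -0.0008]] 0.019199493291013288 [0.39157445 0.56595279 0.1877828 ]
yellow [  85    5   40   35 1031] [104.   22.5] [0.4389 0.1573]
yellow [ 297  160   46   46 1664] [319.4 182.2] [0.6281 0.0121]
```

View pics/w19.png

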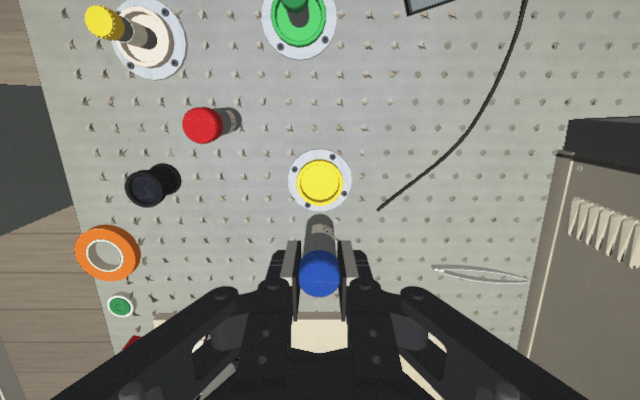

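>>> jog_arm:
  series:
    - [[0.01,0,0],[0,0,0]]
    - [[0.02,-0.0005,0],[0,0,0]]
    - [[0.03,-0.0005,0],[0,0,0]]
    - [[0.03,-0.0005,0],[0,0,0]]
    - [[0.03,-0.0005,0],[0,0,0]]
    - [[0.03,-0.0005,0],[0,0,0]]
    - [[0.03,-0.0005,0],[0,0,0]]
    - [[0.03,-0.0005,0],[0,0,0]]

```text
time: 34.85
tcp_pos: [0.621, 0.2266, 0.1583]
orientation: [-0.001, 0.707, 0.707, -0.001]
ft_force: [0.5, -0.4, -0.1]
opening: 0.0194
```

>>> jog_arm:
  series:
    - [[0.03,0,0],[0,0,0]]
    - [[0.03,0,0],[0,0,0]]
    - [[0.02,0,0],[0,0,0]]
    - [[0.0095,0,0],[0,0,0]]
    - [[0,0,0],[0,0,0]]
    - [[0,0,0],[0,0,0]]
    - [[0,0,0],[0,0,0]]
    - [[0,0,0],[0,0,0]]

```text
time: 35.52
tcp_pos: [0.6226, 0.3126, 0.1601]
orientation: [0.0, 0.708, 0.707, -0.0]
ft_force: [0.3, -0.8, -0.7]
opening: 0.0192
```

>>> jog_arm:
  series:
    - [[0,0,0.01],[0,0,0]]
    - [[0,0,0.02],[0,0,0]]
    - [[0,0,0.025],[0,0,0]]
    - [[0,0,0.025],[0,0,0]]
    - [[0,0,0.018],[0,0,0]]
    - [[0,0,0.01],[0,0,0]]
    - [[0,0,0],[0,0,0]]
    - [[0,0,0],[0,0,0]]

```text
time: 36.18
tcp_pos: [0.6223, 0.3135, 0.0522]
orientation: [-0.0, 0.707, 0.707, -0.0]
ft_force: [0.2, 1.0, -0.1]
opening: 0.0191
```

```bash
python3 - <<'E'
from h import *
s,p=wr("w20")
E
```

```text
36.1833 [0.6223 0.3135 0.0522] [[0.0006, 1.0, -0.0005], [1.0, -0.0006, -0.0003]] 0.01913013125442717 [ 0.17997695  1.01432369 -0.1333072 ]
```

View pics/w20.png

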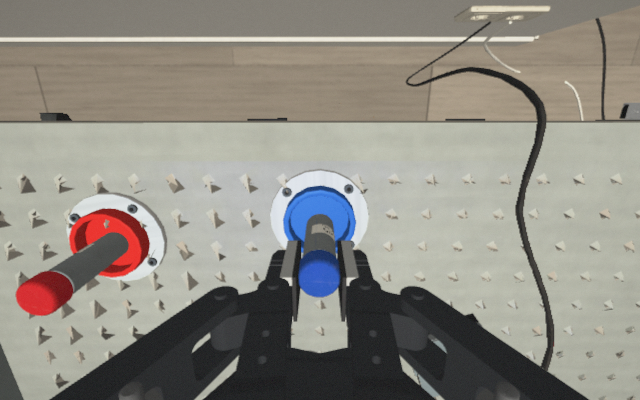

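>>> jog_arm:
  series:
    - [[0,0,0.002],[0,0,0]]
    - [[0,0,0.002],[0,0,0]]
    - [[0,0,0.0015],[0,0,0]]
    - [[0,0,0.0015],[0,0,0]]
    - [[0,0,0],[0,0,0]]
    - [[0,0,0],[0,0,0]]
    - [[0,0,0],[0,0,0]]
    - [[0,0,0],[0,0,0]]

```text
time: 36.9
tcp_pos: [0.6227, 0.3141, 0.0458]
orientation: [0.0, 0.707, 0.707, 0.0]
ft_force: [0.3, -0.2, 3.9]
opening: 0.0194
```

>>> jog_arm:
  series:
    - [[0,0,0],[0,0,0]]
    - [[0,0,0],[0,0,0]]
    - [[0,0,0],[0,0,0]]
    - [[0,0,0],[0,0,0]]
    - [[0,0,0],[0,0,0]]
    - [[0,0,0],[0,0,0]]
    - [[0,0,0],[0,0,0]]
    - [[0,0,0],[0,0,0]]
  hand: 0.055

```text
time: 37.57
tcp_pos: [0.6224, 0.314, 0.0452]
orientation: [0.0, 0.707, 0.707, -0.0]
ft_force: [-1.2, -0.5, -0.6]
opening: 0.0547
```

>>> jog_arm:
  series:
    - [[0,0,-0.005],[0,0,0]]
    - [[0,0,-0.01],[0,0,0]]
    - [[0,0,-0.015],[0,0,0]]
    - [[0,0,-0.02],[0,0,0]]
    - [[0,0,-0.025],[0,0,0]]
    - [[0,0,-0.02],[0,0,0]]
    - [[0,0,-0.015],[0,0,0]]
    - [[0,0,-0.005],[0,0,0]]

```text
time: 38.23
tcp_pos: [0.6238, 0.3144, 0.1648]
orientation: [0.001, 0.707, 0.707, 0.002]
ft_force: [0.2, -0.6, 0.5]
opening: 0.0555
```

```bash
python3 - <<'E'
from h import *
s,p=wr("w21")
E
```

```text
38.2333 [0.6238 0.3144 0.1648] [[0.0, 1.0, 0.0051], [1.0, -0.0, 0.0014]] 0.05547317002898524 [ 0.16993859 -0.64847492  0.45887441]
```

View pics/w21.png

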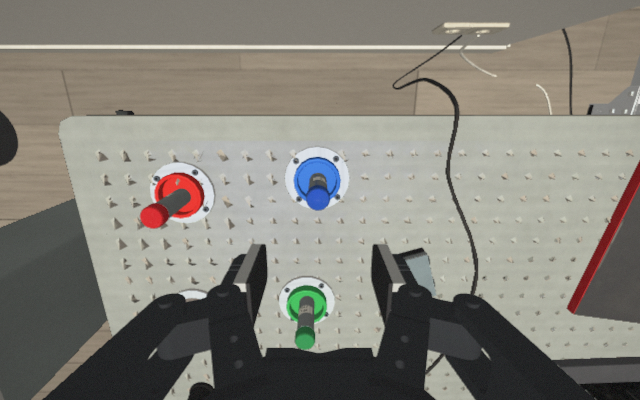

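>>> jog_arm:
  series:
    - [[-0.014,-0.012,0],[0,0,0]]
    - [[-0.026,-0.023,0],[0,0,0]]
    - [[-0.0285,-0.025,0],[0,0,0]]
    - [[-0.0285,-0.025,0],[0,0,0]]
    - [[-0.0285,-0.025,0],[0,0,0]]
    - [[-0.026,-0.023,0],[0,0,0]]
    - [[-0.017,-0.016,0],[0,0,0]]
    - [[0,0,0],[0,0,0]]

```text
time: 38.95
tcp_pos: [0.4706, 0.1434, 0.1594]
orientation: [-0.0, 0.708, 0.706, -0.001]
ft_force: [-0.3, -0.1, 0.3]
opening: 0.0548
```

>>> jog_arm:
  series:
    - [[0,0,0.01],[0,0,0]]
    - [[0,0,0.02],[0,0,0]]
    - [[0,0,0.025],[0,0,0]]
    - [[0,0,0.01],[0,0,0]]
    - [[0,0,0.002],[0,0,0]]
    - [[0,0,0],[0,0,0]]
    - [[0,0,0],[0,0,0]]
    - [[0,0,0],[0,0,0]]

```text
time: 39.62
tcp_pos: [0.4743, 0.1457, 0.0945]
orientation: [0.001, 0.707, 0.707, 0.001]
ft_force: [0.5, -0.3, -0.0]
opening: 0.0549
```

```bash
python3 - <<'E'
from h import *
s,p=wr("w22")
for c in ["yellow"]:
    for st,ce in blobs(p["pixels"],c): print(c,st,ce.round(1),back(p,ce,0.065)[:2].round(4))
E
```

```text
39.6167 [0.4743 0.1457 0.0945] [[-0.0003, 1.0, 0.0017], [1.0, 0.0003, 0.0]] 0.05491897060407394 [ 0.52341986 -0.26107606 -0.00335195]
yellow [302 212  32  37 937] [317.2 230.2] [0.4732 0.1461]
yellow [481 348  10  11  36] [485.4 353.1] [0.5966 0.0475]
```

>>> jog_arm:
  series:
    - [[0,-0.0003,0.01],[0,0,0]]
    - [[0,0,0.015],[0,0,0]]
    - [[0,0,0.015],[0,0,0]]
    - [[0,0,0.007],[0,0,0]]
    - [[0,0,0.001],[0,0,0]]
    - [[0,0,0],[0,0,0]]
    - [[0,0,0],[0,0,0]]
    - [[0,0,0],[0,0,0]]

```text
time: 40.33
tcp_pos: [0.4737, 0.1455, 0.0462]
orientation: [0.001, 0.707, 0.707, 0.0]
ft_force: [0.2, 0.9, 0.6]
opening: 0.0551
```

>>> jog_arm:
  series:
    - [[0,0,0],[0,0,0]]
    - [[0,0,0],[0,0,0]]
    - [[0,0,0],[0,0,0]]
    - [[0,0,0],[0,0,0]]
    - [[0,0,0],[0,0,0]]
    - [[0,0,0],[0,0,0]]
    - [[0,0,0],[0,0,0]]
    - [[0,0,0],[0,0,0]]
  hand: 0.005

```text
time: 41.0
tcp_pos: [0.4734, 0.1455, 0.0457]
orientation: [0.0, 0.707, 0.707, 0.0]
ft_force: [-0.7, 0.2, 5.1]
opening: 0.0194
```

>>> jog_arm:
  series:
    - [[0,0,-0.005],[0,0,0]]
    - [[0,0,-0.01],[0,0,0]]
    - [[0,0,-0.015],[0,0,0]]
    - [[0,0,-0.02],[0,0,0]]
    - [[0,0,-0.025],[0,0,0]]
    - [[0,0,-0.02],[0,0,0]]
    - [[0,0,-0.015],[0,0,0]]
    - [[0,0,-0.005],[0,0,0]]

```text
time: 41.67
tcp_pos: [0.4743, 0.1456, 0.1636]
orientation: [0.001, 0.707, 0.707, 0.001]
ft_force: [0.2, -0.3, -1.0]
opening: 0.0193
```

>>> jog_arm:
  series:
    - [[-0.011,0.012,-0.01],[0,0,0]]
    - [[-0.02,0.023,-0.01],[0,0,0]]
    - [[-0.024,0.028,0],[0,0,0]]
    - [[-0.024,0.028,0],[0,0,0]]
    - [[-0.024,0.028,0],[0,0,0]]
    - [[-0.019,0.022,0],[0,0,0]]
    - [[-0.011,0.0138,0],[0,0,0]]
    - [[0,0,0],[0,0,0]]

```text
time: 42.33
tcp_pos: [0.6294, 0.0098, 0.1788]
orientation: [-0.0, 0.708, 0.706, -0.0]
ft_force: [0.4, 0.1, -0.7]
opening: 0.0192
```

>>> jog_arm:
  series:
    - [[0,0,0.015],[0,0,0]]
    - [[0,0,0.025],[0,0,0]]
    - [[0,0,0.03],[0,0,0]]
    - [[0,0,0.03],[0,0,0]]
    - [[0,0,0.018],[0,0,0]]
    - [[0,0,0.01],[0,0,0]]
    - [[0,0,0],[0,0,0]]
    - [[0,0,0],[0,0,0]]

```text
time: 43.0
tcp_pos: [0.6277, 0.0128, 0.0527]
orientation: [-0.0, 0.707, 0.707, -0.0]
ft_force: [0.3, -0.1, 1.0]
opening: 0.0192
```

```bash
python3 - <<'E'
from h import *
s,p=wr("w23")
E
```

```text
43.0 [0.6277 0.0128 0.0527] [[-0.0003, 1.0, -0.0002], [1.0, 0.0003, -0.0]] 0.01924471632090617 [ 0.27111721 -0.14712638  0.98010808]
```

View pics/w23.png

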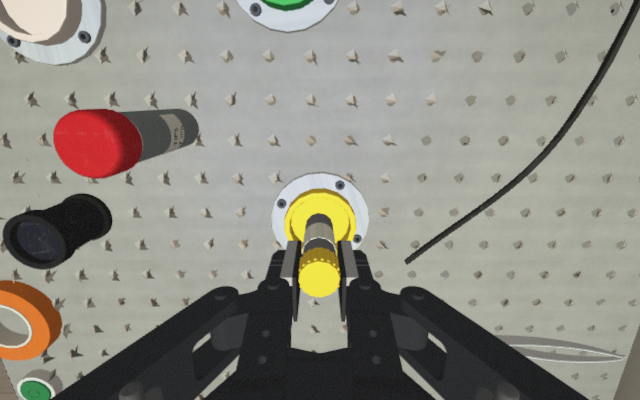

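>>> jog_arm:
  series:
    - [[0,0,0.002],[0,0,0]]
    - [[0,0,0.002],[0,0,0]]
    - [[0,0,0.0015],[0,0,0]]
    - [[0,0,0.0015],[0,0,0]]
    - [[0,0,0],[0,0,0]]
    - [[0,0,0],[0,0,0]]
    - [[0,0,0],[0,0,0]]
    - [[0,0,0],[0,0,0]]

```text
time: 43.72
tcp_pos: [0.6282, 0.0124, 0.0458]
orientation: [0.0, 0.707, 0.707, 0.0]
ft_force: [0.1, -0.4, 4.8]
opening: 0.0191
```

>>> jog_arm:
  series:
    - [[0,0,0],[0,0,0]]
    - [[0,0,0],[0,0,0]]
    - [[0,0,0],[0,0,0]]
    - [[0,0,0],[0,0,0]]
    - [[0,0,0],[0,0,0]]
    - [[0,0,0],[0,0,0]]
    - [[0,0,0],[0,0,0]]
    - [[0,0,0],[0,0,0]]
  hand: 0.055

```text
time: 44.38
tcp_pos: [0.6279, 0.0125, 0.0452]
orientation: [0.0, 0.707, 0.707, -0.0]
ft_force: [-0.3, 0.4, -0.4]
opening: 0.0553
```

>>> jog_arm:
  series:
    - [[0,0,-0.005],[0,0,0]]
    - [[0,0,-0.01],[0,0,0]]
    - [[0,0,-0.015],[0,0,0]]
    - [[0,0,-0.02],[0,0,0]]
    - [[0,0,-0.025],[0,0,0]]
    - [[0,0,-0.03],[0,0,0]]
    - [[0,0,-0.03],[0,0,0]]
    - [[0,0,-0.02],[0,0,0]]

```text
time: 45.05
tcp_pos: [0.6286, 0.0124, 0.2048]
orientation: [0.002, 0.707, 0.707, 0.001]
ft_force: [1.3, 0.1, 0.2]
opening: 0.0548
```

>>> jog_arm:
  series:
    - [[0,-0.012,-0.01],[0,0,0]]
    - [[0,-0.025,-0.01],[0,0,0]]
    - [[0,-0.03,-0.01],[0,0,0]]
    - [[0,-0.03,0],[0,0,0]]
    - [[0,-0.03,0],[0,0,0]]
    - [[0,-0.03,0],[0,0,0]]
    - [[0,-0.02,0],[0,0,0]]
    - [[0,0,0],[0,0,0]]

```text
time: 45.72
tcp_pos: [0.4485, 0.0128, 0.232]
orientation: [0.001, 0.707, 0.707, 0.0]
ft_force: [0.5, 0.5, 0.5]
opening: 0.0549
```

```bash
python3 - <<'E'
from h import *
from plant import *
s,p=wr("w24")
a=snapshot("side");b=snapshot("top");cv2.imwrite("pics/side4.png",a["pixels"]);cv2.imwrite("pics/top4.png",b["pixels"])
print([ (np.round(r["centre"],1),round(r["confidence"],2)) for r in pinpoint(a,"loupe")+pinpoint(b,"loupe")])
E
```

```text
45.7167 [0.4485 0.0128 0.232 ] [[-0.0001, 1.0, 0.0013], [1.0, 0.0001, -0.0007]] 0.05493814622799746 [0.52326512 0.45811188 0.52740002]
[(array([243.2, 262.9]), 0.65), (array([335.6, 145.6]), 0.29), (array([392.9, 229.9]), 0.68)]
```

View pics/side4.png

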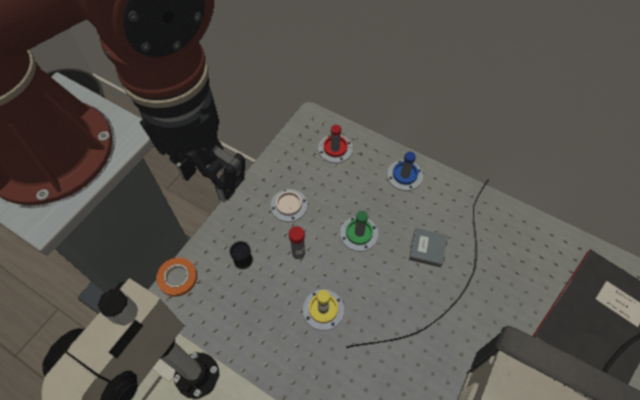

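View pics/top4.png

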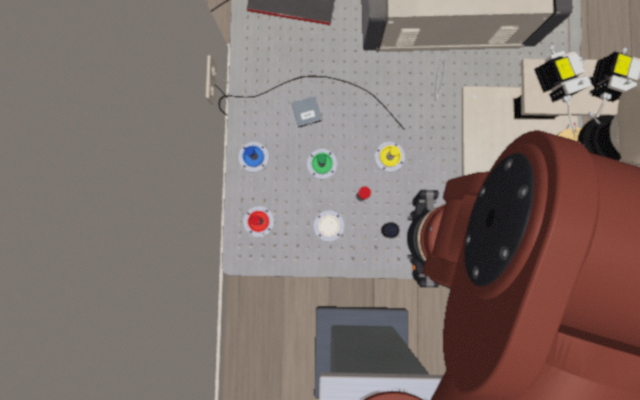

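View pics/w24.png

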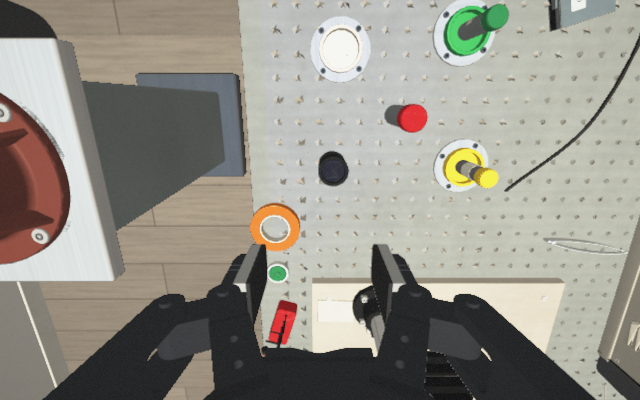

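```bash
python3 -c "
from plant import *
print(hand_in())"
```

```text
the job is handed in; nothing more can be done
None
```

All four tubes now stand upright in the dishes that match their caps. I handed the job in at about 46 s of the 141 s allowed.

**What I did:** the tubes were two swapped pairs, so I made six moves with the white dish as the parking spot:
1. Red to white, green to its dish, red to its dish.
2. Yellow to white, blue to its dish, yellow to its dish.

The larger red-capped tube standing loose on the table was a look-alike, and I did not touch it.

**Last checks:**
- **Tubes and white dish:** the side and top pictures show each tube upright in its dish and the white dish empty.
- **Loupe:** it is within about 2 pixels of where it started in both views, which is within the detector's noise.
- **Gripper:** it was open and clear of everything at TCP height 0.23 m, above the front edge of the table. It read under 1 N of contact force there.
- **Forces:** the highest wrist force I read was about 7 N, while the gripper was closing on a tube.

No checks failed or disagreed. The gripper read about 19 mm on the 20.4 mm caps every time, and none of the tubes slipped.

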